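# Vent the cooling chamber and load the wrongly shelved sample tray

### The job

Raise the stiff lid of the cooling chamber to the 60 degree venting position, let go of it, and then load the sample tray: it was pushed handle first under the control unit's riser, and it must lie in the chamber with its sample block at the back and its blue handle sticking out of the open front. Keep the tray roughly level, never open the lid past 75 degrees, and leave the other things on the bench where they are.

Things in the scene. Friction and masses are not known exactly. Their poses are not given: they have to be found in the camera images.
- cooler: Fixed grey cooling chamber with a steel lid, case 160 (x) x 150 (y) x 85 mm high. Origin: centre of its underside; the open front (no wall) faces its -x, roughly the robot. Floor 20 mm above the bench, from x = -80 (front) to the back wall's face at x = +50 mm; 84 mm wide between the side walls (33 mm thick, tops at z = 85 mm). Angle scale on the +y side, green mark at 60 degrees.
- lid (a joint): Angle of the chamber's lid in rad: 0 closed (level), grows as the front edge rises; it stays where it is left (stiff friction hinge, about 6 N at the grip). 60 degrees = 1.047. The lid is a steel plate 130 long x 146 wide x 12 mm, hinged on the back wall, reaching forward to the open front.
- lid_hinge (a point): Middle of the lid's hinge axis (which is parallel to the chamber's y axis), fixed on the chamber at x = +50, z = 91 mm. Its axes are the chamber's.
- lid_grip (a point): Centre of the lid's black T-grip: a round bar 18 mm in diameter and 40 mm long, parallel to the hinge, on a 14 mm wide, 8 mm thick neck. It lies 175 mm from the hinge axis and 45 mm beyond the lid's front edge, in the lid's mid-plane. Its axes turn with the lid: -x points from the hinge to the grip.
- tray: Sample tray: aluminium plate 180 (x) x 56 (y) x 8 mm, about 0.28 kg, with a terracotta sample block near its +x end and a blue handle near its -x end, both fixed on it. Origin: centre of its underside. It starts flat on the bench, handle end under the riser, about 80 to 95 mm of the block end sticking out in front.
- tray_block (a point): Centre of the sample block, 50 (x) x 40 (y) x 25 mm, top at 33 mm above the tray's underside; at x = +55, z = 20 mm in the tray's frame. The block ends 10 mm from the tray's +x end.
- tray_handle (a point): Centre of the blue handle, an upright rib 44 (x) x 16 (y) x 27 mm, top at 35 mm above the tray's underside; at x = -65, z = 22 mm in the tray's frame.
- riser: Fixed dark steel riser with a black furnace control unit on it. Origin: on the bench. In its frame it spans x from -25 (front, roughly towards the robot) to +135 mm and y +-110 mm; its deck's underside is 55 mm above the bench, its side legs are 12 mm thick, and the control unit reaches 152 mm high (its front at x = -10 mm).
- crucible: Bystander: white ceramic crucible, 66 mm in diameter, 65 mm high; origin at the centre of its underside.
- wash_bottle: Bystander: white bottle with blue cap, 64 mm in diameter, 170 mm high; origin at the centre of its underside.
- amber_jar: Bystander: amber jar, 80 mm in diameter, 110 mm high; origin at the centre of its underside.
- beaker: Bystander: clear plastic beaker, 76 mm in diameter, 100 mm high; origin at the centre of its underside.
- wrench: Bystander: steel wrench 170 mm long (8 mm high, 40 mm wide) lying flat on the bench between chamber and riser; origin under its middle, its x axis along it.
- firebrick: Bystander: cream firebrick offcut 40 x 40 x 45 mm standing beside the tray in front of the riser; origin at the centre of its underside.
- dish: Bystander: white ceramic dish, 90 mm in diameter, 30 mm high, on top of the control unit; origin at the centre of its underside.

How it is judged (in metres and radians):
On the way:
1. with the tray not yet in the chamber, the lid stands at 60 degrees (within 5 degrees) with the fingers off the chamber and its lid for 0.3 s (value of joint lid between 0.96 and 1.134 rad and contact force between the fingers and cooler below 0.3 N and horizontal distance between tray and cooler above 0.12 m), for 0.3 s.
At the end, for the whole second after the job is handed in: The lid stands still at 60 degrees, within 5 degrees. The tray lies flat and still on the chamber floor, sample block towards the hinge, blue handle out of the open front, its block end within 15 mm of the back wall, centred within 13 mm and straight within about 7 degrees, and is released (value of joint lid between 0.96 and 1.134 rad and velocity of joint lid between -0.05 and 0.05 rad/s and x of tray in the frame of cooler between -0.055 and -0.034 m and y of tray in the frame of cooler between -0.013 and 0.013 m and z of tray in the frame of cooler between 0.015 and 0.025 m and x of tray_block in the frame of cooler above -0.01 m and angle between the x axis of tray and the x axis of cooler, either way round below 0.12 rad and angle between tray's own z axis and vertical below 0.07 rad and linear speed of tray below 0.02 m/s and contact force between the fingers and tray below 0.3 N); the robot touches nothing.
It fails at once if the lid was opened past 75 degrees (value of joint lid above 1.309 rad).
It fails at once if the tray was tipped more than 30 degrees (angle between tray's own z axis and vertical above 0.524 rad).
It fails at once if a bystander (crucible, bottle, jar, beaker, wrench, firebrick or dish) was shifted more than 25 mm or tipped more than 20 degrees (distance of any of crucible, wash_bottle, amber_jar, beaker, wrench, firebrick, dish from where it was at the start of the episode above 0.025 m or angle between any of crucible, wash_bottle, amber_jar, beaker, wrench, firebrick, dish's own z axis and vertical above 0.349 rad).
It also fails if it takes over 69 s, if anything falls off the work surface, if the arm or the gripper's body presses on something with over 40 N, if the wrist force passes 120 N, or if a joint passes its speed limit or range.

### The arm

A 6-joint arm with a two-finger parallel gripper is mounted at the origin on the work surface. World frame = base frame: x ahead of the robot, y to its left, z up, the work surface at z = 0. Lengths are in m, angles in degrees, forces in N, time in s.
With the tool pointing down it reaches from about 0.3 to 0.75 m from the base axis. Payload 8.5 kg.
Tool frame: the origin (TCP) lies at the very end of the fingers, on their centre line; the grasp point (between the pads) lies 19 mm behind it; z points along the fingers, y is the line along which they close (so a half turn about z gives the same grasp; the last joint's range is limited). The gripper opens to 85 mm and grips with 20 to 120 N. Pads are 22 mm wide; open, the fingers measure 114 mm over their backs; the gripper's body (76 mm by 85 mm) begins 54 mm behind the grasp point. The pads swing forward as they close: fully open they stand 13 mm farther back than shut.
Start: joints at [-75.648, 21.807, 74.336, -0, 83.858, -12.336], TCP at [0.247, -0.491, 0.231] pointing down, gripper open.
Joint ranges: [-178.18, 178.18], [-50.72, 133.34], [12.68, 142.11], [-81.47, 261.47], [9.98, 163.14], [-165.26, 165.26]. Speed limits (degrees/s): [136.94, 136.94, 180, 180, 180, 180].

### API

Orientations are given as a 3x3 rotation matrix whose columns are the frame's x, y, z axes.
In Python, from rig import observe, cams, ticket gives the robot as it stands.
- The arm moves only by the tool move_arm, never from a script. Its arguments are lists of equal length, an entry for each row: "jaw": the finger opening in cm, from 0 to 8.54; "dp": the shift along the tool's x, y, z in cm, a list of three; "turn": the turn, a rotation vector about the tool's x, y, z in rad, a list of three. In form: {"jaw": [jaw, ...], "dp": [[tx, ty, tz], ...], "turn": [[wx, wy, wz], ...]}. A call has 1 to 12 rows; each row shifts and turns the commanded pose from where the row before left it, along the tool's axes as they then stand; what a row does not reach is not made up. A row lasts 1/12 s, in which the tool goes at most 41.7 mm and 7.16 degrees, less where a joint would pass 70% of its speed; a pose out of reach is approached as far as the arm can. A call is refused whole if a number of a shift passes 4.17 or a number of a turn 0.125, either way. A call with a gripper value outside its range is refused whole. The fingers move at their own pace and stop on an object; "force" is the grip in N (left out, the last holds). Time passes only in rows, so rows that do not move let the fingers close. It gives the time, the measured TCP pose, the force, the opening and the grip force at its end, in the units of the state.
- observe(): the state, without advancing time (a new reading comes with each control period).
- cams.get_image(name): name is "scene" or "top" or "wrist"; returns (picture, depth): 400x640x3 uint8, red, green, blue; 400x640 float32, m along the optical axis (not along the pixel's ray), 0 where there is no reading.
- cams.calibration(name): a dict with "vertical_fov" (degrees; the focal length in pixels is half the picture's height over the tangent of half this angle, whatever the lens; pixels are square), "cx", "cy" (the principal point, pixels), "k1" (the pictures are not rectified: a ray, as slopes to the right and down, at radius r is drawn at 1 + k1 r^2 times it, then the intrinsics apply), "view" (4x4, takes a point from world to camera coordinates); the wrist camera has in their place "tool_from_camera" (4x4, takes a point from camera to tool coordinates, whose origin is the TCP and whose axes are the flange's). Camera axes: x right, y up, looking along -z (the intrinsics and any distortion apply to the point x, -y, -z); pixel columns grow to the right and rows downward; lengths in m; the calibration is good to about 2 mm. A picture is of the moment at which its call begins: read the wrist's pose just before it. calibration takes no time and is no camera call.
- ticket.close_job(): hands the job in; it is judged then, once.
Trained networks look in the newest picture that a camera, given by its name, has taken for a name from the list of things; names that differ only in an ending like _2 or _b are one class to them, and where a whole thing is asked for, a point or a joint stands for the part that bears it (a point fixed in the world has none). Each returns a list of dicts, best first, with "p" (0 to 1); they miss things now and then, are a little off and sometimes report something else, mostly with a low value. They report only what shows in the picture. A call takes as long as a camera call.
- cams.spot_in(camera, query): "box" ([centre column, centre row, width, height] as shares, 0 to 1, of the picture: columns of its width, rows of its height, round what is visible of it).
- cams.outline_of(camera, query): "mask" (400x640 bool, what is visible of it) and "box" ([centre column, centre row, width, height] as shares, 0 to 1, of the picture: columns of its width, rows of its height, round what is visible of it).
- cams.mark_of(camera, query): "location" ([column, row] as shares, 0 to 1, of the picture: columns of its width, rows of its height: a listed point, or the origin of a listed thing).
The state is a dict: "time_s": time; "q": joint angles; "qvel": joint speeds; "joint_efforts": joint torques, N m; "position": TCP position; "tool_rot": TCP orientation; "ft_force": force on the tool from outside, world axes, zero at the start; "wrist_torque": the same for the moment, N m; "grip_width": finger opening in m; "gripper_force": force on a finger pad.
Only numpy, scipy, OpenCV 4.12 (cv2) and the standard library are available. Lean on these libraries where they do the work, as an engineer would, in place of code of your own. Each camera call takes 0.05 s, during which the arm holds its last target. There are 200 camera calls.

## Working session

There is one attempt and no reset: what is moved stays moved. The work goes in short steps, Python scripts to look and compute and a tool call to move; the robot and the scene stay as the last step left them, time stands still between calls to the robot, and variables do not carry over. Pictures are saved under pics/ and viewed, at most 10 in all, crops included, and the job is handed in when it is done.

Besides the shell and the picture viewer there is one more tool, called after "Request:" by a JSON object that holds its "name" and its "arguments", one argument or row to a line. move_arm: Moves the arm, as the interface text tells. Its arguments: {"type":"object","properties":{"jaw":{"type":"array","items":{"type":"number"}},"dp":{"type":"array","items":{"type":"array","items":{"type":"number"}}},"turn":{"type":"array","items":{"type":"array","items":{"type":"number"}}},"force":{"type":"number"}},"required":["jaw","dp","turn"]}

```bash
mkdir -p pics; ls
cat > h.py <<'E'
import numpy as np, cv2
from rig import observe, cams, ticket
def intr(c):
    f=200/np.tan(np.radians(c["vertical_fov"])/2); return f
def T(name,s=None):
    c=cams.calibration(name)
    if "view" in c: return np.linalg.inv(np.array(c["view"]))
    s=s or observe(); W=np.eye(4); W[:3,:3]=s["tool_rot"]; W[:3,3]=s["position"]
    return W@np.array(c["tool_from_camera"])
def rays(name,uv):
    c=cams.calibration(name); f=intr(c)
    K=np.array([[f,0,c["cx"]],[0,f,c["cy"]],[0,0,1.]])
    d=(np.asarray(uv,float).reshape(-1,2)-[c["cx"],c["cy"]])/f
    u=d.copy()
    for _ in range(20): u=d/(1+c["k1"]*(u**2).sum(1,keepdims=True))
    return u
def pts(name,uv,depth,M):
    u=rays(name,uv); z=np.asarray(depth).reshape(-1,1)
    P=np.hstack([u[:,:1]*z,-u[:,1:]*z,-z]); return P@M[:3,:3].T+M[:3,3]
def onplane(name,uv,h,M):
    u=rays(name,uv); d=np.hstack([u[:,:1],-u[:,1:],-np.ones((len(u),1))])@M[:3,:3].T
    return M[:3,3]+d*((h-M[2,3])/d[:,2:])
def cloud(name,dep,M,mask=None):
    m=(dep>0) if mask is None else (dep>0)&mask
    v,u=np.nonzero(m); return pts(name,np.c_[u,v],dep[m],M)
E
python3 - <<'E'
from h import *
np.set_printoptions(precision=3,suppress=True)
for n in ["scene","top"]:
    M=T(n); im,d=cams.get_image(n); cv2.imwrite(f"pics/{n}0.png",im[:,:,::-1]); np.savez(f"{n}0.npz",d=d,im=im)
    print(n,M[:3,3],-M[:3,2])
    for q in ["cooler","lid","lid_grip","lid_hinge","tray","tray_block","tray_handle","riser","crucible","wash_bottle","amber_jar","beaker","wrench","firebrick","dish"]:
        r=cams.mark_of(n,q)
        if r:
            uv=np.array(r[0]["location"])*[640,400]; i=np.clip(uv.astype(int),0,[639,399])
            print(q,round(r[0]["p"],2),uv,pts(n,uv,d[i[1],i[0]],M)[0],"z0:",onplane(n,uv,0,M)[0][:2])
E
```

```text
pics
scene [1.066 0.314 1.115] [-0.442 -0.283 -0.851]
cooler 0.67 [380.48 269.2 ] [0.643 0.225 0.098] z0: [0.603 0.217]Traceback (most recent call last):
  File "<stdin>", line 7, in <module>
ValueError: it knows: amber_jar, beaker, cooler, crucible, dish, firebrick, lid_grip, lid_hinge, riser, tray, tray_block, tray_handle, wash_bottle, wrench
```

Run:
```python
from h import *
np.set_printoptions(precision=3,suppress=True)
for n in ["scene","top"]:
    M=T(n); im,d=cams.get_image(n); cv2.imwrite(f"pics/{n}0.png",im[:,:,::-1]); np.savez(f"{n}0.npz",d=d,im=im)
    print(n,M[:3,3],-M[:3,2])
    for q in ["cooler","lid_grip","lid_hinge","tray","tray_block","tray_handle","riser","crucible","wash_bottle","amber_jar","beaker","wrench","firebrick","dish"]:
        r=cams.mark_of(n,q)
        if r:
            uv=np.array(r[0]["location"])*[640,400]; i=np.clip(uv.astype(int),0,[639,399])
            print(q,round(r[0]["p"],2),uv,pts(n,uv,d[i[1],i[0]],M)[0],"z0:",onplane(n,uv,0,M)[0][:2])
```

```text
scene [1.066 0.314 1.115] [-0.442 -0.283 -0.851]
cooler 0.69 [382.4 270. ] [0.643 0.231 0.099] z0: [0.602 0.223]
lid_grip 0.63 [411.904 222.8  ] [0.488 0.238 0.135] z0: [0.408 0.228]
lid_hinge 0.76 [373.824 266.6  ] [0.646 0.206 0.096] z0: [0.606 0.196]
tray_block 0.58 [267.072 189.52 ] [ 0.623 -0.169  0.15 ] z0: [ 0.554 -0.245]
riser 0.95 [252.672 206.08 ] [ 0.69 -0.17  0.15] z0: [ 0.632 -0.246]
crucible 0.86 [354.816 192.2  ] [0.442 0.03  0.064] z0: [0.405 0.013]
wash_bottle 0.92 [305.792 258.8  ] [0.721 0.029 0.078] z0: [0.695 0.008]
amber_jar 0.8 [214.208 145.32 ] [ 0.527 -0.485  0.051] z0: [ 0.501 -0.524]
beaker 0.94 [504.576 277.68 ] [0.471 0.526 0.073] z0: [0.43  0.541]
wrench 0.84 [327.872 222.   ] [ 0.552 -0.002  0.004] z0: [ 0.55  -0.003]
firebrick 0.47 [287.168 199.4  ] [ 0.571 -0.145  0.045] z0: [ 0.55  -0.164]
top [ 0.276 -0.01   1.545] [ 0.209 -0.007 -0.978]
cooler 0.86 [247.168 195.   ] [0.582 0.2   0.117] z0: [0.607 0.217]
lid_grip 0.76 [234.432 221.8  ] [0.484 0.238 0.137] z0: [0.504 0.262]
lid_hinge 0.78 [246.272 178.4  ] [0.648 0.208 0.095] z0: [0.673 0.222]
tray 0.58 [363.904 193.12 ] [ 0.598 -0.22   0.07 ] z0: [ 0.613 -0.23 ]
tray_block 0.84 [368.832 206.68 ] [ 0.555 -0.242  0.032] z0: [ 0.56  -0.247]
riser 0.89 [367.808 192.68 ] [ 0.601 -0.236  0.063] z0: [ 0.615 -0.245]
crucible 0.8 [300.032 245.68 ] [0.413 0.014 0.007] z0: [0.413 0.015]
wash_bottle 0.6 [302.528 173.   ] [0.664 0.004 0.109] z0: [0.694 0.005]
amber_jar 0.7 [444.992 216.2  ] [ 0.505 -0.502  0.109] z0: [ 0.522 -0.539]
beaker 0.87 [160.384 238.   ] [0.442 0.54  0.005] z0: [0.442 0.542]
wrench 0.57 [304.576 209.6  ] [ 0.549 -0.003  0.003] z0: [ 0.55  -0.003]
firebrick 0.45 [345.216 208.08 ] [ 0.548 -0.153  0.041] z0: [ 0.555 -0.157]
dish 0.92 [383.872 157.08 ] [ 0.708 -0.282  0.159] z0: [ 0.758 -0.313]
```

View pics/scene0.png

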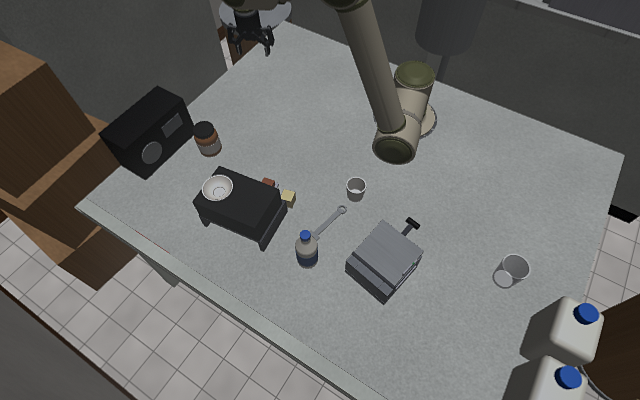

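View pics/top0.png

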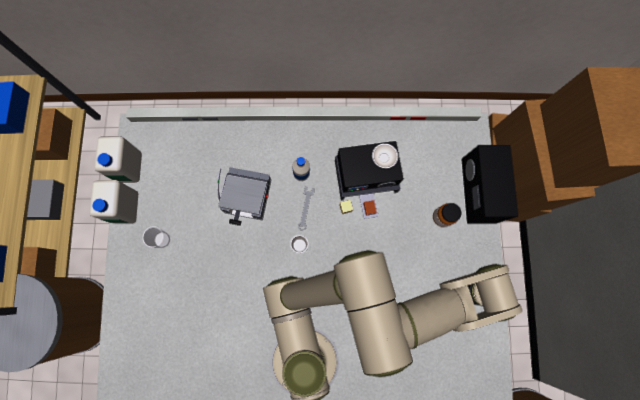

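The scene view shows the closed chamber (grip near px 412,223), the riser with the dish (240,200), the terracotta block end sticking out (268,184) and the firebrick beside it (288,198). The top view agrees: grip at (235,220), block at (369,207), firebrick (346,207), wrench (305,208).

```bash
cat >> h.py <<'E'
from scipy.spatial.transform import Rotation as Ro
from scipy.linalg import logm, expm
np.set_printoptions(precision=3,suppress=True)
def pose(s):
    W=np.eye(4); W[:3,:3]=s["tool_rot"]; W[:3,3]=s["position"]; return W
def mk(p,z,y):
    z=np.array(z,float); z/=np.linalg.norm(z); y=np.array(y,float); y-=z*(y@z); y/=np.linalg.norm(y)
    W=np.eye(4); W[:3,:3]=np.c_[np.cross(y,z),y,z]; W[:3,3]=p; return W
def plan(A,B,straight=False):
    """constant rows from A to B"""
    D=np.linalg.inv(A)@B; rv=Ro.from_matrix(D[:3,:3]).as_rotvec()
    n=int(np.ceil(max(np.linalg.norm(D[:3,3])/.038,np.abs(rv).max()/.118,np.linalg.norm(rv)/.12,1)))
    S=expm(np.real(logm(D))/n); r=Ro.from_matrix(S[:3,:3]).as_rotvec()
    while max(np.abs(S[:3,3]).max()/.041,np.linalg.norm(r)/.123)>1:
        n+=1; S=expm(np.real(logm(D))/n); r=Ro.from_matrix(S[:3,:3]).as_rotvec()
    print("rows",n,"dp cm",S[:3,3]*100,"turn",r)
    return n,S
E
python3 - <<'E'
from h import *
s=observe(); print(s["tool_rot"],s["position"],s["time_s"]); print(cams.calibration("wrist"))
im,d=[np.load("top0.npz")[k] for k in ("im","d")]
M=T("top")
cams.get_image("top")
for q in ["lid_grip","tray_block","cooler","firebrick"]:
    r=cams.outline_of("top",q)
    if r:
        P=cloud("top",d,M,r[0]["mask"]); print(q,r[0]["p"],len(P),np.percentile(P,[5,50,95],axis=0))
# views
A=pose(s)
B=mk([.42,-.25,.33],[0.2,0,-1],A[:3,1]); plan(A,B)
E
```

```text
[[ 0.893  0.449 -0.   ]
 [ 0.449 -0.893  0.   ]
 [-0.    -0.    -1.   ]] [ 0.247 -0.491  0.231] 1.6
{'vertical_fov': 66.77702945306281, 'cx': 321.5648675848675, 'cy': 202.2032265466189, 'k1': 0.0027747163305503705, 'tool_from_camera': array([[-0.   ,  0.958,  0.286,  0.073],
       [ 1.   ,  0.001, -0.001,  0.   ],
       [-0.001,  0.286, -0.958, -0.143],
       [ 0.   ,  0.   ,  0.   ,  1.   ]])}
lid_grip 0.68 1503 [[0.509 0.152 0.097]
 [0.58  0.223 0.113]
 [0.644 0.282 0.13 ]]
tray_block 0.85 330 [[ 0.523 -0.269  0.003]
 [ 0.557 -0.243  0.014]
 [ 0.6   -0.22   0.037]]
cooler 0.95 2245 [[0.513 0.141 0.023]
 [0.587 0.218 0.106]
 [0.671 0.291 0.132]]
firebrick 0.64 147 [[ 0.533 -0.175  0.   ]
 [ 0.551 -0.155  0.043]
 [ 0.571 -0.137  0.05 ]]
rows 9 dp cm [ 2.999 -1.502 -0.925] turn [-0.01   0.02   0.001]
```

Request:
{"name": "move_arm", "arguments": {
  "jaw": [8.5, 8.5, 8.5, 8.5, 8.5, 8.5, 8.5, 8.5, 8.5, 8.5],
  "dp": [
    [3, -1.5, -0.92],
    [3, -1.5, -0.92],
    [3, -1.5, -0.92],
    [3, -1.5, -0.92],
    [3, -1.5, -0.92],
    [3, -1.5, -0.92],
    [3, -1.5, -0.92],
    [3, -1.5, -0.92],
    [3, -1.5, -0.92],
    [0, 0, 0]
  ],
  "turn": [
    [-0.01, 0.02, 0],
    [-0.01, 0.02, 0],
    [-0.01, 0.02, 0],
    [-0.01, 0.02, 0],
    [-0.01, 0.02, 0],
    [-0.01, 0.02, 0],
    [-0.01, 0.02, 0],
    [-0.01, 0.02, 0],
    [-0.01, 0.02, 0],
    [0, 0, 0]
  ]
}}

```text
time_s: 2.68
position: [0.4211, -0.246, 0.3327]
tool_rot: [[0.873, 0.443, 0.205], [0.453, -0.891, -0.001], [0.182, 0.094, -0.979]]
ft_force: [-0.1, -0.2, -0.4]
grip_width: 0.0851
gripper_force: 0.0
```

Run:
```python
from h import *
s=observe(); A=pose(s); print(A,s["time_s"],s["q"])
M=T("wrist",s); im,d=cams.get_image("wrist"); cv2.imwrite("pics/w1.png",im[:,:,::-1]); np.savez("w1.npz",im=im,d=d,M=M)
for q in ["tray_block","tray","firebrick","riser"]:
    r=cams.outline_of("wrist",q)
    if r:
        m=r[0]["mask"]; P=cloud("wrist",d,M,m)
        print(q,r[0]["p"],len(P),np.percentile(P,[2,50,98],axis=0))
        if q in("tray_block","firebrick"):
            h={"tray_block":.033,"firebrick":.045}[q]; t=P[abs(P[:,2]-h)<.006]; print(len(t),t.mean(0),cv2.minAreaRect(t[:,:2].astype(np.float32)*1000))
P=cloud("wrist",d,M); t=P[(abs(P[:,2]-.008)<.004)&(abs(P[:,1]+.245)<.06)&(P[:,0]>.48)&(P[:,0]<.64)]; 
r=cams.mark_of("wrist","riser"); print(r)
# riser front edge: points with z .055-.075 
t=P[(P[:,2]>.05)&(P[:,2]<.075)&(P[:,0]>.57)]; print(np.percentile(t,[1,50,99],axis=0)); np.save("t.npy",t)
```

```text
[[ 0.873  0.443  0.205  0.421]
 [ 0.453 -0.891 -0.001 -0.246]
 [ 0.182  0.094 -0.979  0.333]
 [ 0.     0.     0.     1.   ]] 2.6833 [-49.091   7.461  78.486   8.883  86.245  13.992]
tray_block 0.9 2357 [[ 0.518 -0.276  0.002]
 [ 0.561 -0.243  0.009]
 [ 0.612 -0.215  0.035]]
932 [ 0.552 -0.247  0.033] ((551.9769287109375, -247.11578369140625), (49.75898361206055, 39.936988830566406), 10.009228706359863)
tray 0.93 2346 [[ 0.518 -0.275  0.006]
 [ 0.562 -0.243  0.009]
 [ 0.612 -0.214  0.035]]
firebrick 0.73 329 [[0.51  0.152 0.002]
 [0.518 0.155 0.016]
 [0.535 0.158 0.04 ]]
9 [0.512 0.156 0.042] ((511.6368103027344, 155.80010986328125), (1.9435404539108276, 3.318432331085205), 45.255977630615234)
riser 0.59 16962 [[ 0.592 -0.346  0.035]
 [ 0.622 -0.255  0.151]
 [ 0.689 -0.146  0.153]]
[{'location': [0.5573, 0.206], 'p': 0.78}]
[[ 0.574 -0.618  0.051]
 [ 0.611 -0.312  0.067]
 [ 0.744 -0.141  0.075]]
```

View pics/w1.png

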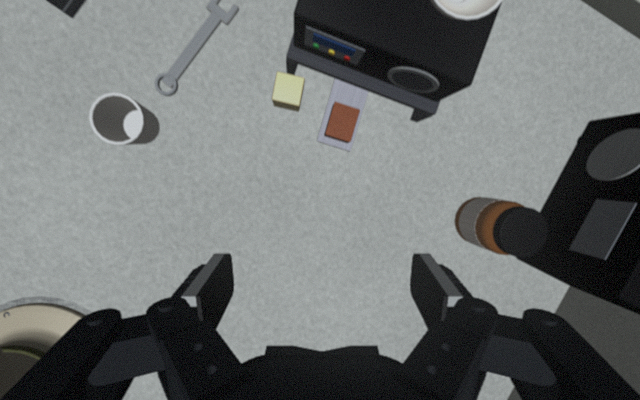

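The wrist view shows the block at (342,122), with the plate under it going beneath the riser deck. The firebrick at (288,91) is clear of the plate, and depth gives a 50x40 block at (0.552,-0.247,0.033), yaw 10°. Those sizes fit. Next is the cooler.

Run:
```python
from h import *
A=pose(observe()); f=np.array([.982,-.186,0]); c=np.cos(np.pi/4)
B=mk([.345,.264,.28],f*c+[0,0,-c],f*c+[0,0,c]); print(B); plan(A,B)
```

```text
[[ 0.186  0.695  0.695  0.345]
 [ 0.983 -0.132 -0.132  0.264]
 [ 0.     0.707 -0.707  0.28 ]
 [ 0.     0.     0.     1.   ]]
rows 14 dp cm [ 2.571 -2.876 -0.482] turn [-0.04   0.017 -0.065]
```

Request:
{"name": "move_arm", "arguments": {
  "jaw": [4, 4, 4, 4, 4, 4, 4, 4, 4, 4, 4, 4],
  "dp": [
    [2.57, -2.88, -0.48],
    [2.57, -2.88, -0.48],
    [2.57, -2.88, -0.48],
    [2.57, -2.88, -0.48],
    [2.57, -2.88, -0.48],
    [2.57, -2.88, -0.48],
    [2.57, -2.88, -0.48],
    [2.57, -2.88, -0.48],
    [2.57, -2.88, -0.48],
    [2.57, -2.88, -0.48],
    [2.57, -2.88, -0.48],
    [2.57, -2.88, -0.48]
  ],
  "turn": [
    [-0.04, 0.017, -0.065],
    [-0.04, 0.017, -0.065],
    [-0.04, 0.017, -0.065],
    [-0.04, 0.017, -0.065],
    [-0.04, 0.017, -0.065],
    [-0.04, 0.017, -0.065],
    [-0.04, 0.017, -0.065],
    [-0.04, 0.017, -0.065],
    [-0.04, 0.017, -0.065],
    [-0.04, 0.017, -0.065],
    [-0.04, 0.017, -0.065],
    [-0.04, 0.017, -0.065]
  ]
}}

```text
time_s: 3.98
position: [0.3767, 0.2019, 0.3086]
tool_rot: [[0.293, 0.717, 0.632], [0.954, -0.263, -0.145], [0.062, 0.646, -0.761]]
ft_force: [1.6, 0.0, 0.6]
grip_width: 0.04
gripper_force: 0.0
```

Request:
{"name": "move_arm", "arguments": {
  "jaw": [4, 4, 4],
  "dp": [
    [2.57, -2.88, -0.48],
    [2.57, -2.88, -0.48],
    [0, 0, 0]
  ],
  "turn": [
    [-0.04, 0.017, -0.065],
    [-0.04, 0.017, -0.065],
    [0, 0, 0]
  ]
}}

```text
time_s: 4.23
position: [0.3392, 0.2688, 0.2764]
tool_rot: [[0.169, 0.701, 0.693], [0.986, -0.116, -0.124], [-0.006, 0.704, -0.71]]
ft_force: [-0.1, 0.4, -1.1]
grip_width: 0.0405
gripper_force: 0.0
```

Run:
```python
from h import *
s=observe(); A=pose(s); print(A,s["time_s"],s["q"])
M=T("wrist",s); im,d=cams.get_image("wrist"); cv2.imwrite("pics/w2.png",im[:,:,::-1]); np.savez("w2.npz",im=im,d=d,M=M)
for q in ["lid_grip","lid_hinge","cooler"]:
    r=cams.mark_of("wrist",q)
    if r:
        uv=np.array(r[0]["location"])*[640,400]; i=np.clip(uv.astype(int),0,[639,399]); print(q,r[0]["p"],uv,pts("wrist",uv,d[i[1],i[0]],M)[0])
r=cams.outline_of("wrist","cooler"); print(len(r))
P=cloud("wrist",d,M)
```

```text
[[ 0.169  0.701  0.693  0.339]
 [ 0.986 -0.116 -0.124  0.269]
 [-0.006  0.704 -0.71   0.276]
 [ 0.     0.     0.     1.   ]] 4.2333 [ 41.699   2.033 106.215 -45.807  50.516  74.755]
lid_grip 0.67 [324.288 179.   ] [0.48  0.242 0.136]
lid_hinge 0.73 [377.792 166.12 ] [0.63  0.208 0.103]
cooler 0.74 [318.592 162.08 ] [0.58  0.219 0.022]
0
```

View pics/w2.png

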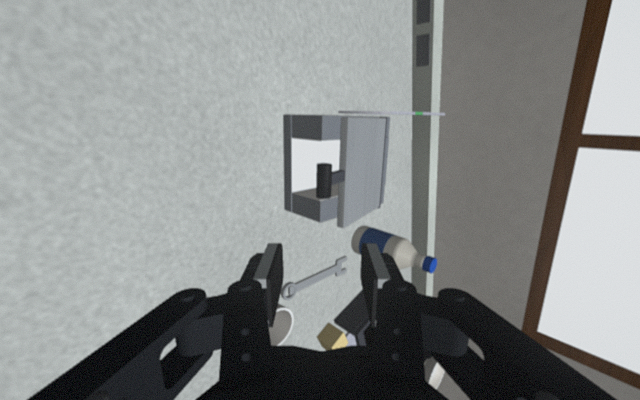

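The wrist view (rolled 90°) shows the lid plate at (365,165), slightly open. The black T-grip is at (324,180) and the chamber's open front faces us at x 285-340. I'll fit the planes.

Run:
```python
from h import *
f=np.load("w2.npz"); d=f["d"]; M=f["M"]; im=f["im"].astype(int)
def region(c0,c1,r0,r1):
    m=np.zeros((400,640),bool); m[r0:r1,c0:c1]=1; return m
P=cloud("wrist",d,M,region(352,378,128,205))
c=P.mean(0)
for _ in range(3):
    U=np.linalg.svd(P-c)[2]; n=U[2]*np.sign(U[2][2]); e=(P-c)@n; P=P[abs(e)<.003]; c=P.mean(0)
hd=np.array([n[0],n[1]]); print("lid n",n,"tilt deg",np.degrees(np.arccos(n[2])),"yaw of -horizontal n",np.degrees(np.arctan2(n[1],n[0])),"c",c,len(P),e.std())
# grip: dark pixels
m=(im.sum(2)<120)&region(312,338,155,205)&(d>0)
G=cloud("wrist",d,M,m); G=G[(G[:,2]>.09)&(G[:,2]<.16)]; print("grip",len(G),G.mean(0),np.percentile(G,[3,50,97],axis=0))
g=G[:,:2]-G[:,:2].mean(0); u=np.linalg.svd(g)[2][0]; print("bar dir yaw",np.degrees(np.arctan2(u[1],u[0])),"ext",np.ptp(g@u))
# all cooler points: crop
A=cloud("wrist",d,M,region(280,392,108,228)); yaw=np.arctan2(n[1],n[0])
# lid side edges: in frame with axis
if abs(yaw)>np.pi/2: yaw=yaw-np.sign(yaw)*np.pi
for yy in np.radians([-8,-9,-10,-11,-12]):
    ax=np.array([np.cos(yy),np.sin(yy)]); ay=np.array([-ax[1],ax[0]])
    L=A[abs((A-c)@n)<.004]; y=L[:,:2]@ay; x=L[:,:2]@ax
    F=A[(A[:,2]>.03)&(A[:,2]<.08)]; xf=F[:,:2]@ax; yf=F[:,:2]@ay
    # side faces inner histogram peak sharpness
    h,b=np.histogram(yf,bins=np.arange(-.1,.5,.002)); k=np.argsort(h)[-4:]; h2,b2=np.histogram(xf,bins=np.arange(.2,.8,.002)); k2=np.argsort(h2)[-4:]
    print(np.degrees(yy),"lid y",np.percentile(y,[1,99]),"x",np.percentile(x,[1,99]),"yf",[(round(b[i],3),h[i]) for i in k],"xf",[(round(b2[i],3),h2[i]) for i in k2])
```

```text
lid n [ 0.22  -0.042  0.975] tilt deg 12.932191239056381 yaw of -horizontal n -10.904188933280102 c [0.585 0.222 0.113] 1999 0.0003450667292040558
grip 55 [0.476 0.243 0.132] [[0.472 0.223 0.129]
 [0.476 0.245 0.132]
 [0.481 0.258 0.137]]
bar dir yaw -101.81112511873593 ext 0.03678604442210163
-8.0 lid y [0.227 0.37 ] x [0.439 0.617] yf [(np.float64(0.37), np.int64(42)), (np.float64(0.254), np.int64(59)), (np.float64(0.256), np.int64(89)), (np.float64(0.258), np.int64(121))] xf [(np.float64(0.484), np.int64(103)), (np.float64(0.49), np.int64(187)), (np.float64(0.482), np.int64(384)), (np.float64(0.488), np.int64(430))]
-9.0 lid y [0.237 0.379] x [0.433 0.612] yf [(np.float64(0.374), np.int64(38)), (np.float64(0.38), np.int64(39)), (np.float64(0.264), np.int64(76)), (np.float64(0.266), np.int64(149))] xf [(np.float64(0.48), np.int64(56)), (np.float64(0.484), np.int64(110)), (np.float64(0.478), np.int64(428)), (np.float64(0.482), np.int64(502))]
-10.0 lid y [0.246 0.388] x [0.428 0.606] yf [(np.float64(0.384), np.int64(37)), (np.float64(0.388), np.int64(43)), (np.float64(0.276), np.int
[... 168 characters left out ...]
.476), np.int64(547))]
-11.0 lid y [0.255 0.397] x [0.422 0.6  ] yf [(np.float64(0.384), np.int64(38)), (np.float64(0.388), np.int64(38)), (np.float64(0.398), np.int64(38)), (np.float64(0.284), np.int64(188))] xf [(np.float64(0.476), np.int64(12)), (np.float64(0.472), np.int64(18)), (np.float64(0.468), np.int64(515)), (np.float64(0.47), np.int64(585))]
-12.000000000000002 lid y [0.265 0.407] x [0.417 0.595] yf [(np.float64(0.392), np.int64(39)), (np.float64(0.402), np.int64(39)), (np.float64(0.406), np.int64(43)), (np.float64(0.292), np.int64(187))] xf [(np.float64(0.47), np.int64(11)), (np.float64(0.466), np.int64(55)), (np.float64(0.462), np.int64(513)), (np.float64(0.464), np.int64(542))]
```

```bash
cat >> h.py <<'E'
YAW=np.radians(-11); AX=np.array([np.cos(YAW),np.sin(YAW),0]); AY=np.array([-AX[1],AX[0],0]); Z=np.array([0,0,1.])
C=.550*AX+.3265*AY
def cool(x,y,z): return C+x*AX+y*AY+z*Z
def gripc(a): return cool(.05-.175*np.cos(a),0,.091+.175*np.sin(a))
E
python3 - <<'E'
from h import *
A=pose(observe()); p=np.radians(20); z=AX*np.cos(p)-Z*np.sin(p); g=gripc(np.radians(12.93)); print(C,g)
y=AX*np.sin(p)+Z*np.cos(p)
B=mk(g-.06*z,z,y); G=mk(g+.017*z,z,y)
plan(A,B); n,S=plan(B,G)
# lid screw
a=np.radians(60-12.93); H=cool(.05,0,.091); R=Ro.from_rotvec(AY*a).as_matrix(); X=np.eye(4); X[:3,:3]=R; X[:3,3]=H-R@H
E=X@G; print(E[:3,3], gripc(np.radians(60))); D=np.linalg.inv(G)@E; S=expm(np.real(logm(D))/12); print(S[:3,3]*100,Ro.from_matrix(S[:3,:3]).as_rotvec())
E
```

```text
[0.602 0.216 0.   ] [0.484 0.239 0.13 ]
rows 5 dp cm [ 0.033 -1.159  2.908] turn [-0.088 -0.001  0.001]
rows 3 dp cm [ 0.    -0.     2.567] turn [-0. -0.  0.]
[0.572 0.221 0.227] [0.565 0.223 0.243]
[-0.     1.077 -0.111] [ 0.068  0.    -0.   ]
```

Request:
{"name": "move_arm", "arguments": {
  "jaw": [4, 4, 4, 4, 4, 4],
  "dp": [
    [0.03, -1.16, 2.91],
    [0.03, -1.16, 2.91],
    [0.03, -1.16, 2.91],
    [0.03, -1.16, 2.91],
    [0.03, -1.16, 2.91],
    [0, 0, 0]
  ],
  "turn": [
    [-0.088, -0.001, 0.001],
    [-0.088, -0.001, 0.001],
    [-0.088, -0.001, 0.001],
    [-0.088, -0.001, 0.001],
    [-0.088, -0.001, 0.001],
    [0, 0, 0]
  ]
}}

```text
time_s: 4.98
position: [0.4014, 0.2783, 0.226]
tool_rot: [[0.248, 0.478, 0.843], [0.968, -0.097, -0.229], [-0.028, 0.873, -0.487]]
ft_force: [0.2, 0.1, -0.0]
grip_width: 0.0401
gripper_force: 0.0
```

Run:
```python
from h import *
s=observe(); A=pose(s); print(A,s["q"]); p=np.radians(20); z=AX*np.cos(p)-Z*np.sin(p); g=gripc(np.radians(12.93)); y=AX*np.sin(p)+Z*np.cos(p)
plan(A,mk(g+.017*z,z,y))
```

```text
[[ 0.248  0.478  0.843  0.401]
 [ 0.968 -0.097 -0.229  0.278]
 [-0.028  0.873 -0.487  0.226]
 [ 0.     0.     0.     1.   ]] [ 43.544  16.156 111.148 -81.398  49.056 113.955]
rows 4 dp cm [-0.444 -1.156  3.482] turn [-0.04   0.016  0.   ]
```

```bash
cat >> h.py <<'E'
def tool(p,bar,by,bz,az=YAW):
    """tool pitched p deg down at azimuth az, with point bar at tool (0,by,bz)"""
    p=np.radians(p); f=np.array([np.cos(az),np.sin(az),0]); z=f*np.cos(p)-Z*np.sin(p); y=f*np.sin(p)+Z*np.cos(p)
    return mk(bar-by*y-bz*z,z,y)
def seq(Ps):
    for a,b in zip(Ps[:-1],Ps[1:]):
        D=np.linalg.inv(a)@b; print((D[:3,3]*100).round(2).tolist(),Ro.from_matrix(D[:3,:3]).as_rotvec().round(3).tolist())
E
python3 - <<'E'
from h import *
A=pose(observe()); g=gripc(np.radians(12.93))
B=tool(47,g,0,.05); print(B[:3,3]); plan(A,B); plan(B,tool(47,g,0,-.010))
E
```

```text
[0.45  0.245 0.167]
rows 3 dp cm [-0.664 -0.571  2.662] turn [ 0.103  0.021 -0.005]
rows 2 dp cm [ 0. -0.  3.] turn [ 0. -0. -0.]
```

Request:
{"name": "move_arm", "arguments": {
  "jaw": [2.6, 2.6, 2.6, 2.6],
  "dp": [
    [-0.66, -0.57, 2.66],
    [-0.66, -0.57, 2.66],
    [-0.66, -0.57, 2.66],
    [0, 0, 0]
  ],
  "turn": [
    [0.103, 0.021, -0.005],
    [0.103, 0.021, -0.005],
    [0.103, 0.021, -0.005],
    [0, 0, 0]
  ]
}}

```text
time_s: 5.32
position: [0.4482, 0.2433, 0.1701]
tool_rot: [[0.195, 0.709, 0.678], [0.981, -0.138, -0.138], [-0.004, 0.692, -0.722]]
ft_force: [1.2, -0.0, -1.1]
grip_width: 0.0255
gripper_force: 0.0
```

Run:
```python
from h import *
s=observe(); A=pose(s); print(A,s["q"],s["time_s"]); g=gripc(np.radians(12.93))
B=tool(47,g,0,-.010); print((np.linalg.inv(A)@np.r_[g,1])); plan(A,B)
M=T("wrist",s); im,d=cams.get_image("wrist"); cv2.imwrite("pics/w3.png",im[:,:,::-1])
```

```text
[[ 0.195  0.709  0.678  0.448]
 [ 0.981 -0.138 -0.138  0.243]
 [-0.004  0.692 -0.722  0.17 ]
 [ 0.     0.     0.     1.   ]] [ 28.018  16.178 109.907 -58.528  31.043  84.872] 5.3167
[ 0.002 -0.002  0.054  1.   ]
rows 2 dp cm [ 0.121 -0.081  3.184] turn [ 0.007  0.003 -0.   ]
```

View pics/w3.png

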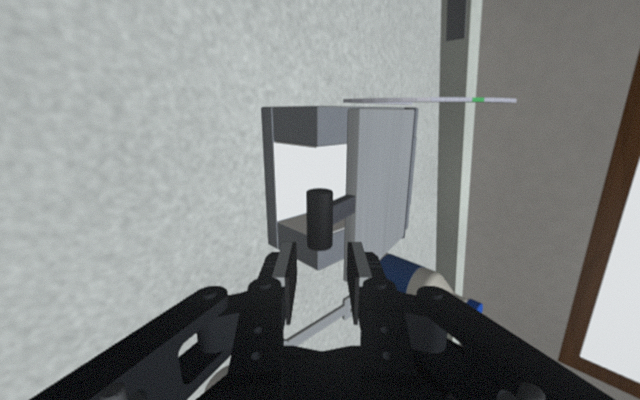

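The bar (320,220) lies straight ahead between the finger tips (290 and 352). I'll advance over it.

Request:
{"name": "move_arm", "arguments": {
  "jaw": [2.6, 2.6, 2.6],
  "dp": [
    [0.12, -0.08, 3.18],
    [0.12, -0.08, 3.18],
    [0, 0, 0]
  ],
  "turn": [
    [0.007, 0.003, 0],
    [0.007, 0.003, 0],
    [0, 0, 0]
  ]
}}

```text
time_s: 5.62
position: [0.4892, 0.2393, 0.1208]
tool_rot: [[0.188, 0.718, 0.67], [0.982, -0.136, -0.13], [-0.002, 0.683, -0.731]]
ft_force: [-0.8, -0.8, 0.2]
grip_width: 0.0257
gripper_force: 0.0
```

Run:
```python
from h import *
s=observe(); A=pose(s); print(A[:3,3],s["q"],s["time_s"],s["ft_force"],s["grip_width"]); g=gripc(np.radians(12.93))
print(np.linalg.inv(A)@np.r_[g,1])
Ps=[A]
for k in range(1,13):
    t=k/12; a=np.radians(12.93+(60-12.93)*t); Ps.append(tool(47+15*t,gripc(a),-.004,-.010))
seq(Ps)
```

```text
[0.489 0.239 0.121] [ 24.415  23.442 109.358 -68.191  25.209  93.413] 5.6167 [-0.849 -0.76   0.207] 0.025719214105011903
[-0.002  0.003 -0.01   1.   ]
[-0.18, 1.66, -0.66] [0.023, -0.0, 0.003]
[0.0, 1.02, -0.58] [0.022, 0.0, 0.0]
[0.0, 1.05, -0.53] [0.022, -0.0, 0.0]
[0.0, 1.07, -0.48] [0.022, -0.0, -0.0]
[0.0, 1.09, -0.43] [0.022, 0.0, 0.0]
[0.0, 1.11, -0.38] [0.022, 0.0, -0.0]
[0.0, 1.13, -0.32] [0.022, -0.0, 0.0]
[0.0, 1.14, -0.27] [0.022, -0.0, 0.0]
[0.0, 1.15, -0.21] [0.022, 0.0, -0.0]
[0.0, 1.16, -0.16] [0.022, -0.0, 0.0]
[0.0, 1.17, -0.1] [0.022, 0.0, -0.0]
[0.0, 1.17, -0.05] [0.022, 0.0, -0.0]
```

Request:
{"name": "move_arm", "arguments": {
  "jaw": [2.6, 2.6, 2.6, 2.6, 2.6, 2.6, 2.6, 2.6, 2.6, 2.6, 2.6, 2.6],
  "dp": [
    [-0.18, 1.66, -0.66],
    [0, 1.02, -0.58],
    [0, 1.05, -0.53],
    [0, 1.07, -0.48],
    [0, 1.09, -0.43],
    [0, 1.11, -0.38],
    [0, 1.13, -0.32],
    [0, 1.14, -0.27],
    [0, 1.15, -0.21],
    [0, 1.16, -0.16],
    [0, 1.17, -0.1],
    [0, 0, 0]
  ],
  "turn": [
    [0.023, 0, 0.003],
    [0.022, 0, 0],
    [0.022, 0, 0],
    [0.022, 0, 0],
    [0.022, 0, 0],
    [0.022, 0, 0],
    [0.022, 0, 0],
    [0.022, 0, 0],
    [0.022, 0, 0],
    [0.022, 0, 0],
    [0.022, 0, 0],
    [0, 0, 0]
  ],
  "force": 30
}}

```text
time_s: 6.62
position: [0.5609, 0.2245, 0.2321]
tool_rot: [[0.19, 0.855, 0.482], [0.982, -0.166, -0.092], [0.001, 0.491, -0.871]]
ft_force: [-0.0, -1.0, -1.2]
grip_width: 0.0261
gripper_force: 0.0
```

```bash
cat >> h.py <<'E'
def lidangle(name="wrist"):
    """fit lid plane among points in the cooler frame"""
    s=observe(); M=T(name,s); im,d=cams.get_image(name); P=cloud(name,d,M)-C
    L=np.c_[P@AX,P@AY,P[:,2]]
    # hinge-frame polar angle of points inside lid width, ahead of hinge
    x=.05-L[:,0]; z=L[:,2]-.091; r=np.hypot(x,z); m=(abs(L[:,1])<.07)&(r>.03)&(r<.128)&(z>.0)
    a=np.degrees(np.arctan2(z[m],x[m])); c=np.degrees(.006/r[m])
    out=[]
    for sgn in (1,-1):
        h,b=np.histogram(a-sgn*c,bins=np.arange(0,100,.5)); i=h.argmax(); out.append((sgn,b[i]+.25,h[i]))
    print(name,"lid (side,deg,n)",out); return im,d,M
E
python3 - <<'E'
from h import *
s=observe(); A=pose(s); print(A[:3,3],s["q"],s["time_s"],s["ft_force"],s["grip_width"])
for a in (50,54,56,58,60): print(a,(np.linalg.inv(A)@np.r_[gripc(np.radians(a)),1])[:3])
lidangle(); lidangle("top"); im,d,M=lidangle("scene"); cv2.imwrite("pics/s4.png",im[150:300,300:500,::-1].repeat(3,0).repeat(3,1))
E
```

```text
[0.561 0.224 0.232] [ 16.077  18.644  84.957 -16.616  50.925  34.617] 6.6167 [-0.016 -1.023 -1.161] 0.026086380390641786
50 [-0.001 -0.021 -0.004]
54 [-0.001 -0.009 -0.006]
56 [-0.001 -0.003 -0.006]
58 [-0.001  0.003 -0.007]
60 [-0.001  0.009 -0.007]
wrist lid (side,deg,n) [(1, np.float64(55.75), np.int64(699)), (-1, np.float64(62.25), np.int64(105))]
top lid (side,deg,n) [(1, np.float64(56.25), np.int64(78)), (-1, np.float64(62.75), np.int64(29))]
scene lid (side,deg,n) [(1, np.float64(55.75), np.int64(291)), (-1, np.float64(62.75), np.int64(132))]
```

View pics/s4.png

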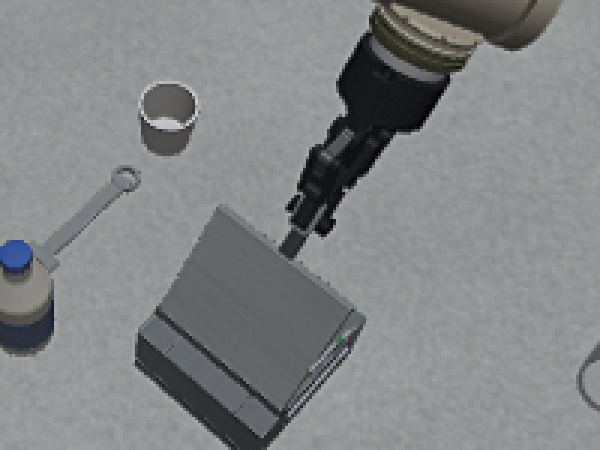

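The lid stands at about 56° (all cameras agree) with the bar still caged by the fingers. One more row, then back out.

Request:
{"name": "move_arm", "arguments": {
  "jaw": [2.6, 2.6, 2.6, 2.6, 2.6, 2.6, 2.6, 2.6, 2.6],
  "dp": [
    [0, 0.6, -0.03],
    [0, 0.6, -0.03],
    [0, 0, 0],
    [0, -0.4, 0],
    [0, 0, -2],
    [0, 0, -3],
    [0, 0, -3],
    [0, 0, -3],
    [0, 0, 0]
  ],
  "turn": [
    [0.011, 0, 0],
    [0.011, 0, 0],
    [0, 0, 0],
    [0, 0, 0],
    [0, 0, 0],
    [0, 0, 0],
    [0, 0, 0],
    [0, 0, 0],
    [0, 0, 0]
  ]
}}

```text
time_s: 7.52
position: [0.5155, 0.2346, 0.3376]
tool_rot: [[0.186, 0.862, 0.471], [0.982, -0.166, -0.085], [0.005, 0.479, -0.878]]
ft_force: [0.1, 0.4, 2.2]
grip_width: 0.0258
gripper_force: 0.0
```

Run:
```python
from h import *
s=observe(); A=pose(s); print(A,s["q"],s["time_s"],s["ft_force"],s["grip_width"])
lidangle(); lidangle("top"); lidangle("scene")
# block pregrasp: tray axis yaw 10, tool x yaw 190 (toward robot), tilt 10 deg
t=np.radians(10); u=np.array([np.cos(t),np.sin(t),0]); v=np.array([-u[1],u[0],0]); b=np.array([.552,-.247,0])
z=u*np.sin(np.radians(8))-Z*np.cos(np.radians(8))
# y = z x x, x~-u
x=-u; y=np.cross(z,x); print(y)
B=mk(b-.006*u+[0,0,.12]-.02*u,z,y); print(B); plan(A,B)
mid=mk([.40,0,.30],[0.05,0,-1],y);
```

```text
[[ 0.186  0.862  0.471  0.516]
 [ 0.982 -0.166 -0.085  0.235]
 [ 0.005  0.479 -0.878  0.338]
 [ 0.     0.     0.     1.   ]] [ 18.571  10.943  77.551 -14.53   66.648  32.212] 7.5167 [0.06  0.394 2.152] 0.02576574559491289
wrist lid (side,deg,n) [(1, np.float64(59.25), np.int64(130)), (-1, np.float64(58.75), np.int64(31))]
top lid (side,deg,n) [(1, np.float64(59.25), np.int64(102)), (-1, np.float64(65.25), np.int64(33))]
scene lid (side,deg,n) [(1, np.float64(59.25), np.int64(297)), (-1, np.float64(65.25), np.int64(136))]
[-0.172  0.975  0.   ]
[[-0.975 -0.174  0.137  0.526]
 [-0.172  0.985  0.024 -0.252]
 [-0.139  0.    -0.99   0.12 ]
 [ 0.     0.     0.     1.   ]]
rows 17 dp cm [-2.241 -2.566  0.954] turn [ 0.012  0.023 -0.112]
```

Lid 59.25°, released. On to the tray block.

Request:
{"name": "move_arm", "arguments": {
  "jaw": [5.2, 5.2, 5.2, 5.2, 5.2, 5.2, 5.2, 5.2, 5.2, 5.2, 5.2, 5.2],
  "dp": [
    [-2.24, -2.57, 0.95],
    [-2.24, -2.57, 0.95],
    [-2.24, -2.57, 0.95],
    [-2.24, -2.57, 0.95],
    [-2.24, -2.57, 0.95],
    [-2.24, -2.57, 0.95],
    [-2.24, -2.57, 0.95],
    [-2.24, -2.57, 0.95],
    [-2.24, -2.57, 0.95],
    [-2.24, -2.57, 0.95],
    [-2.24, -2.57, 0.95],
    [-2.24, -2.57, 0.95]
  ],
  "turn": [
    [0.012, 0.023, -0.112],
    [0.012, 0.023, -0.112],
    [0.012, 0.023, -0.112],
    [0.012, 0.023, -0.112],
    [0.012, 0.023, -0.112],
    [0.012, 0.023, -0.112],
    [0.012, 0.023, -0.112],
    [0.012, 0.023, -0.112],
    [0.012, 0.023, -0.112],
    [0.012, 0.023, -0.112],
    [0.012, 0.023, -0.112],
    [0.012, 0.023, -0.112]
  ]
}}

```text
time_s: 8.67
position: [0.4122, -0.0437, 0.1745]
tool_rot: [[-0.784, 0.552, 0.284], [0.59, 0.805, 0.065], [-0.192, 0.219, -0.957]]
ft_force: [-0.4, 0.9, 0.6]
grip_width: 0.052
gripper_force: 0.0
```

```bash
cat >> h.py <<'E'
def blockpose(h,back=.006,tilt=8):
    t=np.radians(10); u=np.array([np.cos(t),np.sin(t),0]); b=np.array([.552,-.247,0])
    z=u*np.sin(np.radians(tilt))-Z*np.cos(np.radians(tilt)); return mk(b-back*u+[0,0,h],z,np.cross(z,-u))
E
python3 - <<'E'
from h import *
s=observe(); A=pose(s); print(A,s["q"],s["time_s"])
plan(A,blockpose(.10,.03))
E
```

```text
[[-0.784  0.552  0.284  0.412]
 [ 0.59   0.805  0.065 -0.044]
 [-0.192  0.219 -0.957  0.174]
 [ 0.     0.     0.     1.   ]] [-30.059   5.504 109.975  14.425  52.87  -91.903] 8.6667
rows 7 dp cm [-2.17  -2.628  1.176] turn [ 0.011  0.02  -0.114]
```

Request:
{"name": "move_arm", "arguments": {
  "jaw": [5.2, 5.2, 5.2, 5.2, 5.2, 5.2, 5.2, 5.2],
  "dp": [
    [-2.17, -2.63, 1.18],
    [-2.17, -2.63, 1.18],
    [-2.17, -2.63, 1.18],
    [-2.17, -2.63, 1.18],
    [-2.17, -2.63, 1.18],
    [-2.17, -2.63, 1.18],
    [-2.17, -2.63, 1.18],
    [0, 0, 0]
  ],
  "turn": [
    [0.011, 0.02, -0.114],
    [0.011, 0.02, -0.114],
    [0.011, 0.02, -0.114],
    [0.011, 0.02, -0.114],
    [0.011, 0.02, -0.114],
    [0.011, 0.02, -0.114],
    [0.011, 0.02, -0.114],
    [0, 0, 0]
  ]
}}

```text
time_s: 9.33
position: [0.5249, -0.2551, 0.098]
tool_rot: [[-0.975, -0.171, 0.138], [-0.17, 0.985, 0.022], [-0.14, -0.002, -0.99]]
ft_force: [-0.8, 0.6, -1.2]
grip_width: 0.0518
gripper_force: 0.0
```

Run:
```python
from h import *
s=observe(); A=pose(s); print(A,s["q"],s["time_s"])
M=T("wrist",s); im,d=cams.get_image("wrist")
r=cams.outline_of("wrist","tray_block")
if r:
    P=cloud("wrist",d,M,r[0]["mask"]); t=P[abs(P[:,2]-.033)<.005]; print(r[0]["p"],len(t),cv2.minAreaRect(t[:,:2].astype(np.float32)*1000))
plan(A,blockpose(.06,.008)); plan(blockpose(.06,.008),blockpose(.012,.008))
```

```text
[[-0.975 -0.171  0.138  0.525]
 [-0.17   0.985  0.022 -0.255]
 [-0.14  -0.002 -0.99   0.098]
 [ 0.     0.     0.     1.   ]] [ -40.3     29.962   85.21     7.089   59.77  -143.475] 9.3333
0.67 3087 ((552.1434326171875, -246.81214904785156), (49.50655746459961, 40.102256774902344), 9.990555763244629)
rows 2 dp cm [-0.727  0.168  2.023] turn [-0.001  0.    -0.001]
rows 2 dp cm [0.334 0.    2.377] turn [0. 0. 0.]
```

Request:
{"name": "move_arm", "arguments": {
  "jaw": [5.2, 5.2, 5.2, 5.2, 5.2, 3.5, 3.5, 3.5, 3.5],
  "dp": [
    [-0.73, 0.17, 2.02],
    [-0.73, 0.17, 2.02],
    [0.33, 0, 2.38],
    [0.33, 0, 2.38],
    [0, 0, 0],
    [0, 0, 0],
    [0, 0, 0],
    [0, 0, 0],
    [0, 0, 0]
  ],
  "turn": [
    [0, 0, 0],
    [0, 0, 0],
    [0, 0, 0],
    [0, 0, 0],
    [0, 0, 0],
    [0, 0, 0],
    [0, 0, 0],
    [0, 0, 0],
    [0, 0, 0]
  ],
  "force": 70
}}

```text
time_s: 10.18
position: [0.5423, -0.2446, 0.017]
tool_rot: [[-0.976, -0.168, 0.142], [-0.167, 0.986, 0.022], [-0.143, -0.002, -0.99]]
ft_force: [0.2, -0.2, -3.5]
grip_width: 0.0384
gripper_force: 72.6
```

Run:
```python
from h import *
s=observe(); A=pose(s); print(A,s["q"],s["time_s"],s["ft_force"],s["grip_width"],s["gripper_force"])
t=np.radians(10); u=np.array([np.cos(t),np.sin(t),0])
B=A.copy(); B[:3,3]-=.02*u-.004*Z; plan(A,B); E=B.copy(); E[:3,3]-=.16*u; print(E[:3,3]); plan(B,E)
```

```text
[[-0.976 -0.168  0.142  0.542]
 [-0.167  0.986  0.022 -0.245]
 [-0.143 -0.002 -0.99   0.017]
 [ 0.     0.     0.     1.   ]] [ -38.349   37.176   87.989    7.957   49.496 -142.925] 10.1833 [ 0.22  -0.155 -3.505] 0.03840708781529513 72.58541107177734
rows 1 dp cm [ 1.922 -0.012 -0.682] turn [-0.  0.  0.]
[ 0.365 -0.276  0.021]
rows 5 dp cm [ 3.167 -0.018 -0.459] turn [-0.  0.  0.]
```

Request:
{"name": "move_arm", "arguments": {
  "jaw": [3.5, 3.5, 3.5, 3.5, 3.5, 3.5, 3.5, 3.5, 3.5],
  "dp": [
    [0.07, 0, -0.5],
    [0, 0, 0],
    [2, 0, -0.29],
    [3, 0, -0.43],
    [3.17, 0, -0.46],
    [3.17, 0, -0.46],
    [3.17, 0, -0.46],
    [2.5, 0, -0.36],
    [0, 0, 0]
  ],
  "turn": [
    [0, 0, 0],
    [0, 0, 0],
    [0, 0, 0],
    [0, 0, 0],
    [0, 0, 0],
    [0, 0, 0],
    [0, 0, 0],
    [0, 0, 0],
    [0, 0, 0]
  ]
}}

```text
time_s: 10.93
position: [0.3682, -0.2738, 0.0212]
tool_rot: [[-0.976, -0.166, 0.14], [-0.164, 0.986, 0.024], [-0.142, 0.0, -0.99]]
ft_force: [1.3, -0.4, -3.6]
grip_width: 0.0381
gripper_force: 72.6
```

```bash
cat >> h.py <<'E'
def blob(name,q,zs,tol=.005):
    s=observe(); M=T(name,s); im,d=cams.get_image(name); r=cams.outline_of(name,q)
    if not r: print(name,q,"none"); return im
    P=cloud(name,d,M,r[0]["mask"]); print(name,q,r[0]["p"],np.percentile(P,[3,50,97],axis=0).tolist() if 0 else "", "zmax",np.percentile(P[:,2],97))
    t=P[abs(P[:,2]-zs)<tol]
    if len(t)>5: print("  top n",len(t),"zmean",t[:,2].mean(),cv2.minAreaRect(t[:,:2].astype(np.float32)*1000))
    return im
E
python3 - <<'E'
from h import *
s=observe(); A=pose(s); print(A,s["q"],s["time_s"],s["ft_force"],s["grip_width"],s["gripper_force"])
for n in ("top","scene"):
    im=blob(n,"tray_handle",.04,.012); blob(n,"tray",.008,.02)
cv2.imwrite("pics/s5.png",np.hstack([im[120:280,180:440,::-1]]).repeat(2,0).repeat(2,1))
E
```

```text
[[-0.976 -0.166  0.14   0.368]
 [-0.164  0.986  0.024 -0.274]
 [-0.142  0.    -0.99   0.021]
 [ 0.     0.     0.     1.   ]] [ -55.8     28.296  108.751   11.517   40.117 -163.965] 10.9333 [ 1.337 -0.424 -3.603] 0.038085228875901884 72.59096503257751
top tray_handle 0.57  zmax 0.04210792333246871
  top n 72 zmean 0.03837663436232916 ((454.2948913574219, -258.54638671875), (129.52561950683594, 20.696826934814453), 2.3010120391845703)
top tray 0.97  zmax 0.041174469629495725
  top n 442 zmean 0.011976148148438713 ((463.00201416015625, -264.54840087890625), (138.2163848876953, 60.537044525146484), 8.39011001586914)
scene tray_handle 0.92  zmax 0.04038845372963142
  top n 200 zmean 0.036712117260666005 ((444.0207824707031, -266.9436950683594), (164.99725341796875, 49.40044021606445), 0.2379865050315857)
scene tray 0.79  zmax 0.04018026516849454
  top n 482 zmean 0.012409135640798185 ((452.4981689453125, -260.58685302734375), (160.74203491210938, 58.422828674316406), 8.477038383483887)
```

View pics/s5.png

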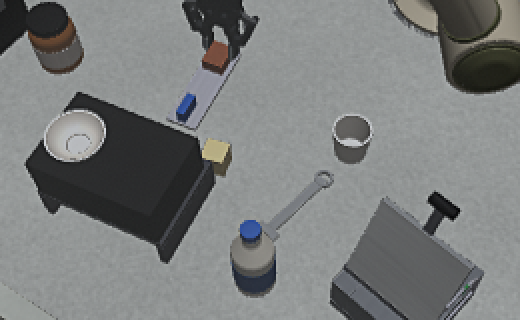

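The tray is out of the riser (handle at crop 187,107, block in the jaws at 215,55). The firebrick, dish and bottle haven't moved. I'll lift it and swing it round.

Run:
```python
from h import *
A=pose(observe())
def rz(P,deg,p):
    B=P.copy(); B[:3,:3]=Ro.from_rotvec([0,0,np.radians(deg)]).as_matrix()@P[:3,:3]; B[:3,3]=p; return B
L=rz(A,0,A[:3,3]+[0.01,0,.08]); plan(A,L)
m=rz(A,-110,[.42,-.26,.11]); plan(L,m); e=rz(A,-220,[.474,-.265,.11]); plan(m,e)
```

```text
rows 3 dp cm [-0.706 -0.06  -2.592] turn [-0.  0. -0.]
rows 17 dp cm [-0.138  0.244 -0.035] turn [0.016 0.    0.112]
rows 17 dp cm [ 0.309  0.205 -0.045] turn [0.016 0.    0.112]
```

Request:
{"name": "move_arm", "arguments": {
  "jaw": [3.5, 3.5, 3.5, 3.5, 3.5, 3.5, 3.5, 3.5, 3.5, 3.5, 3.5, 3.5],
  "dp": [
    [-0.4, 0, -1.4],
    [-0.7, -0.06, -2.6],
    [-0.7, -0.06, -2.6],
    [-0.3, 0, -1.2],
    [-0.14, 0.24, -0.04],
    [-0.14, 0.24, -0.04],
    [-0.14, 0.24, -0.04],
    [-0.14, 0.24, -0.04],
    [-0.14, 0.24, -0.04],
    [-0.14, 0.24, -0.04],
    [-0.14, 0.24, -0.04],
    [-0.14, 0.24, -0.04]
  ],
  "turn": [
    [0, 0, 0],
    [0, 0, 0],
    [0, 0, 0],
    [0, 0, 0],
    [0.008, 0, 0.06],
    [0.016, 0, 0.112],
    [0.016, 0, 0.112],
    [0.016, 0, 0.112],
    [0.016, 0, 0.112],
    [0.016, 0, 0.112],
    [0.016, 0, 0.112],
    [0.016, 0, 0.112]
  ]
}}

```text
time_s: 12.33
position: [0.3949, -0.256, 0.1057]
tool_rot: [[-0.764, 0.635, 0.11], [0.629, 0.772, -0.09], [-0.142, 0.001, -0.99]]
ft_force: [0.8, -0.0, -4.0]
grip_width: 0.0382
gripper_force: 72.4
```

Request:
{"name": "move_arm", "arguments": {
  "jaw": [3.5, 3.5, 3.5, 3.5, 3.5, 3.5, 3.5, 3.5, 3.5, 3.5],
  "dp": [
    [-0.14, 0.24, -0.04],
    [-0.14, 0.24, -0.04],
    [-0.14, 0.24, -0.04],
    [-0.14, 0.24, -0.04],
    [-0.14, 0.24, -0.04],
    [-0.14, 0.24, -0.04],
    [-0.14, 0.24, -0.04],
    [-0.14, 0.24, -0.04],
    [-0.14, 0.24, -0.04],
    [0, 0, 0]
  ],
  "turn": [
    [0.016, 0, 0.112],
    [0.016, 0, 0.112],
    [0.016, 0, 0.112],
    [0.016, 0, 0.112],
    [0.016, 0, 0.112],
    [0.016, 0, 0.112],
    [0.016, 0, 0.112],
    [0.016, 0, 0.112],
    [0.016, 0, 0.112],
    [0, 0, 0]
  ]
}}

```text
time_s: 13.17
position: [0.4192, -0.2582, 0.1111]
tool_rot: [[0.133, 0.991, -0.017], [0.981, -0.134, -0.14], [-0.141, 0.002, -0.99]]
ft_force: [-0.4, -0.1, -3.4]
grip_width: 0.0382
gripper_force: 72.6
```

Run:
```python
from h import *
s=observe(); A=pose(s); print(A,s["q"],s["time_s"],s["grip_width"])
yaw=np.degrees(np.arctan2(A[1,0],A[0,0])); print(yaw)
t=np.radians(-30); u=np.array([np.cos(t),np.sin(t),0]); z=-u*np.sin(np.radians(8))-Z*np.cos(np.radians(8))
B=mk([.474,-.265,.11],z,np.cross(z,u)); print(B); plan(A,B)
```

```text
[[ 0.133  0.991 -0.017  0.419]
 [ 0.981 -0.134 -0.14  -0.258]
 [-0.141  0.002 -0.99   0.111]
 [ 0.     0.     0.     1.   ]] [-41.889  22.607  96.341  -7.97   56.63  -30.068] 13.1667 0.038194489676469406
82.30256602792527
[[ 0.858 -0.5   -0.121  0.474]
 [-0.495 -0.866  0.07  -0.265]
 [-0.139  0.    -0.99   0.11 ]
 [ 0.     0.     0.     1.   ]]
rows 17 dp cm [ 0.306  0.228 -0.036] turn [ 0.016 -0.     0.114]
```

Request:
{"name": "move_arm", "arguments": {
  "jaw": [3.5, 3.5, 3.5, 3.5, 3.5, 3.5, 3.5, 3.5, 3.5, 3.5, 3.5, 3.5],
  "dp": [
    [0.31, 0.23, -0.04],
    [0.31, 0.23, -0.04],
    [0.31, 0.23, -0.04],
    [0.31, 0.23, -0.04],
    [0.31, 0.23, -0.04],
    [0.31, 0.23, -0.04],
    [0.31, 0.23, -0.04],
    [0.31, 0.23, -0.04],
    [0.31, 0.23, -0.04],
    [0.31, 0.23, -0.04],
    [0.31, 0.23, -0.04],
    [0.31, 0.23, -0.04]
  ],
  "turn": [
    [0.016, 0, 0.114],
    [0.016, 0, 0.114],
    [0.016, 0, 0.114],
    [0.016, 0, 0.114],
    [0.016, 0, 0.114],
    [0.016, 0, 0.114],
    [0.016, 0, 0.114],
    [0.016, 0, 0.114],
    [0.016, 0, 0.114],
    [0.016, 0, 0.114],
    [0.016, 0, 0.114],
    [0.016, 0, 0.114]
  ]
}}

```text
time_s: 14.17
position: [0.4611, -0.2507, 0.1106]
tool_rot: [[0.989, 0.057, -0.137], [0.057, -0.998, -0.01], [-0.137, 0.002, -0.991]]
ft_force: [-0.8, 0.1, -2.9]
grip_width: 0.0386
gripper_force: 72.4
```

Request:
{"name": "move_arm", "arguments": {
  "jaw": [3.5, 3.5, 3.5, 3.5, 3.5, 3.5],
  "dp": [
    [0.31, 0.23, -0.04],
    [0.31, 0.23, -0.04],
    [0.31, 0.23, -0.04],
    [0.31, 0.23, -0.04],
    [0.31, 0.23, -0.04],
    [0, 0, 0]
  ],
  "turn": [
    [0.016, 0, 0.114],
    [0.016, 0, 0.114],
    [0.016, 0, 0.114],
    [0.016, 0, 0.114],
    [0.016, 0, 0.114],
    [0, 0, 0]
  ]
}}

```text
time_s: 14.67
position: [0.4742, -0.2655, 0.1105]
tool_rot: [[0.861, -0.495, -0.118], [-0.491, -0.869, 0.066], [-0.136, 0.001, -0.991]]
ft_force: [-1.5, -0.1, -3.8]
grip_width: 0.0383
gripper_force: 72.6
```

Run:
```python
from h import *
s=observe(); A=pose(s); print(A,s["q"],s["time_s"],s["grip_width"])
t=np.arctan2(A[1,0],A[0,0]); print(np.degrees(t)); u=np.array([np.cos(t),np.sin(t),0]); z=-u*np.sin(np.radians(8))-Z*np.cos(np.radians(8))
p=A[:3,3].copy(); p[2]=.019
plan(A,mk(p,z,np.cross(z,u)))
for n in ("scene",): blob(n,"tray",.1,.03)
```

```text
[[ 0.861 -0.495 -0.118  0.474]
 [-0.491 -0.869  0.066 -0.265]
 [-0.136  0.001 -0.991  0.11 ]
 [ 0.     0.     0.     1.   ]] [-40.959  31.121  80.363  -1.637  76.147  79.231] 14.6667 0.03833020648763429
-29.696265525803682
rows 3 dp cm [ 0.417 -0.003  3.02 ] turn [ 0.    -0.001 -0.   ]
scene tray 0.65  zmax 0.12831260768118974
  top n 704 zmean 0.10573852873721835 ((419.2756042480469, -229.5108642578125), (60.571285247802734, 180.1394500732422), 60.071353912353516)
```

Request:
{"name": "move_arm", "arguments": {
  "jaw": [3.5, 3.5, 3.5, 3.5, 3.5, 5.2, 5.2, 5.2, 5.2, 5.2, 5.2, 5.2],
  "dp": [
    [0.42, 0, 3.02],
    [0.42, 0, 3.02],
    [0.28, 0, 2],
    [0.14, 0, 1],
    [0, 0, 0],
    [0, 0, 0],
    [0, 0, 0],
    [0, 0, 0],
    [0, 0, -2],
    [0, 0, -3.5],
    [0, 0, -3.5],
    [0, 0, -2]
  ],
  "turn": [
    [0, 0, 0],
    [0, 0, 0],
    [0, 0, 0],
    [0, 0, 0],
    [0, 0, 0],
    [0, 0, 0],
    [0, 0, 0],
    [0, 0, 0],
    [0, 0, 0],
    [0, 0, 0],
    [0, 0, 0],
    [0, 0, 0]
  ]
}}

```text
time_s: 15.77
position: [0.4882, -0.2732, 0.1332]
tool_rot: [[0.862, -0.494, -0.115], [-0.49, -0.87, 0.062], [-0.13, 0.003, -0.991]]
ft_force: [0.5, -0.2, 0.9]
grip_width: 0.0522
gripper_force: 0.0
```

Run:
```python
from h import *
s=observe(); A=pose(s); print(A[:3,3],s["q"],s["time_s"],s["ft_force"],s["gripper_force"])
blob("wrist","tray_block",.033); blob("scene","tray",.01,.03); blob("scene","tray_handle",.035)
lidangle("scene")
h=np.array([.37,-.205,0])
t=np.radians(-30); u=np.array([np.cos(t),np.sin(t),0]); a=np.radians(20); z=u*np.sin(a)-Z*np.cos(a)
B=mk(h-.05*u+[0,0,.16],z,np.cross(z,-u)); print(B); plan(A,B)
```

```text
[ 0.488 -0.273  0.133] [-40.6    30.992  76.19   -1.627  80.149  79.377] 15.7667 [ 0.478 -0.158  0.882] 0.0
wrist tray_block 0.8  zmax 0.035066865804017036
  top n 3042 zmean 0.033404229362788994 ((414.42578125, -230.4031524658203), (39.837188720703125, 166.11236572265625), 59.988162994384766)
scene tray 0.72  zmax 0.03542745823412756
  top n 791 zmean 0.013994294803481811 ((413.7198791503906, -233.54141235351562), (77.06990814208984, 190.03407287597656), 57.94324493408203)
scene tray_handle 0.72  zmax 0.03504208298062717
  top n 164 zmean 0.033054065047160276 ((420.00189208984375, -223.90586853027344), (41.38813018798828, 164.2945556640625), 54.98073196411133)
scene lid (side,deg,n) [(1, np.float64(59.25), np.int64(309)), (-1, np.float64(65.25), np.int64(123))]
[[-0.814  0.5    0.296  0.327]
 [ 0.47   0.866 -0.171 -0.18 ]
 [-0.342  0.    -0.94   0.16 ]
 [ 0.     0.     0.     1.   ]]
rows 27 dp cm [-0.098 -1.056 -0.156] turn [-0.028  0.    -0.113]
```

Request:
{"name": "move_arm", "arguments": {
  "jaw": [4, 4, 4, 4, 4, 4, 4, 4, 4, 4, 4, 4],
  "dp": [
    [-0.1, -1.06, -0.16],
    [-0.1, -1.06, -0.16],
    [-0.1, -1.06, -0.16],
    [-0.1, -1.06, -0.16],
    [-0.1, -1.06, -0.16],
    [-0.1, -1.06, -0.16],
    [-0.1, -1.06, -0.16],
    [-0.1, -1.06, -0.16],
    [-0.1, -1.06, -0.16],
    [-0.1, -1.06, -0.16],
    [-0.1, -1.06, -0.16],
    [-0.1, -1.06, -0.16]
  ],
  "turn": [
    [-0.028, 0, -0.113],
    [-0.028, 0, -0.113],
    [-0.028, 0, -0.113],
    [-0.028, 0, -0.113],
    [-0.028, 0, -0.113],
    [-0.028, 0, -0.113],
    [-0.028, 0, -0.113],
    [-0.028, 0, -0.113],
    [-0.028, 0, -0.113],
    [-0.028, 0, -0.113],
    [-0.028, 0, -0.113],
    [-0.028, 0, -0.113]
  ]
}}

```text
time_s: 17.12
position: [0.464, -0.1551, 0.1408]
tool_rot: [[0.634, 0.77, -0.065], [0.74, -0.629, -0.238], [-0.224, 0.102, -0.969]]
ft_force: [0.3, -1.1, -0.6]
grip_width: 0.0402
gripper_force: 0.0
```

Request:
{"name": "move_arm", "arguments": {
  "jaw": [4, 4, 4, 4, 4, 4, 4, 4, 4, 4, 4, 4],
  "dp": [
    [-0.1, -1.06, -0.16],
    [-0.1, -1.06, -0.16],
    [-0.1, -1.06, -0.16],
    [-0.1, -1.06, -0.16],
    [-0.1, -1.06, -0.16],
    [-0.1, -1.06, -0.16],
    [-0.1, -1.06, -0.16],
    [-0.1, -1.06, -0.16],
    [-0.1, -1.06, -0.16],
    [-0.1, -1.06, -0.16],
    [-0.1, -1.06, -0.16],
    [-0.1, -1.06, -0.16]
  ],
  "turn": [
    [-0.028, 0, -0.113],
    [-0.028, 0, -0.113],
    [-0.028, 0, -0.113],
    [-0.028, 0, -0.113],
    [-0.028, 0, -0.113],
    [-0.028, 0, -0.113],
    [-0.028, 0, -0.113],
    [-0.028, 0, -0.113],
    [-0.028, 0, -0.113],
    [-0.028, 0, -0.113],
    [-0.028, 0, -0.113],
    [-0.028, 0, -0.113]
  ]
}}

```text
time_s: 18.12
position: [0.3484, -0.1526, 0.1512]
tool_rot: [[-0.572, 0.786, 0.233], [0.75, 0.617, -0.239], [-0.332, 0.038, -0.943]]
ft_force: [1.6, 0.1, -1.5]
grip_width: 0.0399
gripper_force: 0.0
```

```bash
cat >> h.py <<'E'
def handlepose(h,yaw,tilt=20,off=0,up=0):
    t=np.radians(yaw); u=np.array([np.cos(t),np.sin(t),0]); a=np.radians(tilt); z=u*np.sin(a)-Z*np.cos(a)
    return mk(np.array(h)-off*z+[0,0,up],z,np.cross(z,-u))
E
python3 - <<'E'
from h import *
s=observe(); A=pose(s); print(A,s["q"],s["time_s"])
H=[.361,-.200,.015]
B=handlepose(H,-30,20,.07); print(B[:3,3]); plan(A,B); plan(B,handlepose(H,-30))
E
```

```text
[[-0.572  0.786  0.233  0.348]
 [ 0.75   0.617 -0.239 -0.153]
 [-0.332  0.038 -0.943  0.151]
 [ 0.     0.     0.     1.   ]] [-40.397   3.676 118.064  -2.825  38.865 -76.226] 18.1167
[ 0.34  -0.188  0.081]
rows 4 dp cm [ 0.148 -0.827  1.797] turn [-0.023 -0.001 -0.093]
rows 2 dp cm [ 0.  -0.   3.5] turn [ 0.  0. -0.]
```

Request:
{"name": "move_arm", "arguments": {
  "jaw": [4, 4, 4, 4, 4],
  "dp": [
    [0.15, -0.83, 1.8],
    [0.15, -0.83, 1.8],
    [0.15, -0.83, 1.8],
    [0.15, -0.83, 1.8],
    [0, 0, 0]
  ],
  "turn": [
    [-0.023, -0.001, -0.093],
    [-0.023, -0.001, -0.093],
    [-0.023, -0.001, -0.093],
    [-0.023, -0.001, -0.093],
    [0, 0, 0]
  ]
}}

```text
time_s: 18.53
position: [0.3413, -0.1828, 0.0895]
tool_rot: [[-0.784, 0.551, 0.286], [0.521, 0.835, -0.18], [-0.338, 0.008, -0.941]]
ft_force: [0.6, 0.1, 0.1]
grip_width: 0.04
gripper_force: 0.0
```

Run:
```python
from h import *
s=observe(); A=pose(s); print(A,s["q"],s["time_s"])
plan(A,handlepose([.361,-.200,.015],-30))
im=blob("wrist","tray_handle",.035,.004); cv2.imwrite("pics/w6.png",im[:,:,::-1])
```

```text
[[-0.784  0.551  0.286  0.341]
 [ 0.521  0.835 -0.18  -0.183]
 [-0.338  0.008 -0.941  0.09 ]
 [ 0.     0.     0.     1.   ]] [ -50.064   11.583  124.591   13.937   25.628 -118.187] 18.5333
rows 3 dp cm [ 0.031 -0.147  2.628] turn [-0.004 -0.001 -0.02 ]
wrist tray_handle 0.67  zmax 0.035538562660320426
  top n 2425 zmean 0.034090636902260864 ((413.5665588378906, -229.38027954101562), (39.68830108642578, 167.6316680908203), 59.34633255004883)
```

View pics/w6.png

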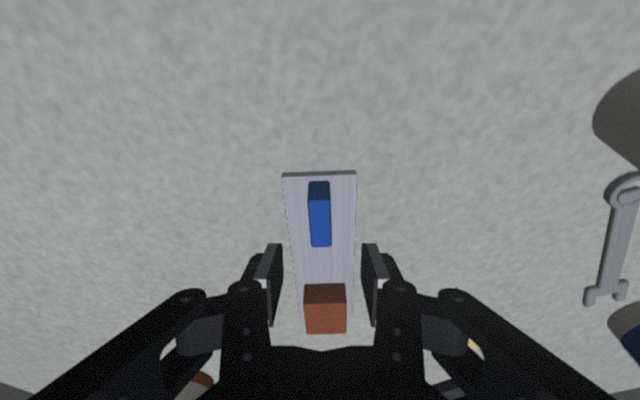

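The handle (319,215) lies straight on the finger centre line, ahead of the jaws. I'll descend and grip.

Request:
{"name": "move_arm", "arguments": {
  "jaw": [4, 4, 4, 4, 1, 1, 1, 1, 1],
  "dp": [
    [0.03, -0.15, 2.63],
    [0.03, -0.15, 2.63],
    [0.03, -0.15, 2.63],
    [0, 0, 0],
    [0, 0, 0],
    [0, 0, 0],
    [0, 0, 0],
    [0, 0, 0],
    [0, 0, 0]
  ],
  "turn": [
    [-0.004, 0, -0.02],
    [-0.004, 0, -0.02],
    [-0.004, 0, -0.02],
    [0, 0, 0],
    [0, 0, 0],
    [0, 0, 0],
    [0, 0, 0],
    [0, 0, 0],
    [0, 0, 0]
  ],
  "force": 110
}}

```text
time_s: 19.38
position: [0.3618, -0.1985, 0.0221]
tool_rot: [[-0.811, 0.503, 0.298], [0.473, 0.864, -0.173], [-0.345, 0.001, -0.939]]
ft_force: [-2.1, 3.4, 11.0]
grip_width: 0.0134
gripper_force: 109.4
```

Run:
```python
from h import *
s=observe(); A=pose(s); print(A,s["q"],s["time_s"],s["ft_force"],s["grip_width"],s["gripper_force"])
h=np.array([.361,-.200,0]); 
# tool TCP offset from handle in tray frame
t=np.radians(-30); u=np.array([np.cos(t),np.sin(t),0]); v=np.array([-u[1],u[0],0]); d=A[:3,3]-h; print("off",d@u,d@v,d[2])
Tr=np.eye(4); Tr[:3,:3]=np.c_[u,v,Z]; Tr[:3,3]=h; rel=np.linalg.inv(Tr)@A; np.save("rel.npy",rel)
def at(p,yaw): 
    W=np.eye(4); W[:3,:3]=Ro.from_rotvec([0,0,np.radians(yaw)]).as_matrix(); W[:3,3]=p; return W@rel
L=at(h+[0.03,0,.11],-30); plan(A,L)
# in front of chamber: handle at cooler x=-110-140
F=at(cool(-.26,0,.09),-11); print(F[:3,3]); plan(L,F)
```

```text
[[-0.811  0.503  0.298  0.362]
 [ 0.473  0.864 -0.173 -0.198]
 [-0.345  0.001 -0.939  0.022]
 [ 0.     0.     0.     1.   ]] [ -49.651   24.163  126.529   33.265   12.143 -140.986] 19.3833 [-2.064  3.419 11.032] 0.013376240089170268 109.37294483184814
off -8.876641154362448e-05 0.0017077346847838746 0.022142285846534628
rows 4 dp cm [-1.557  0.379 -2.357] turn [ 0. -0.  0.]
[0.347 0.267 0.112]
rows 13 dp cm [ 1.589  3.221 -0.418] turn [-0.009  0.    -0.024]
```

Request:
{"name": "move_arm", "arguments": {
  "jaw": [1, 1, 1, 1, 1, 1],
  "dp": [
    [-0.3, 0, -0.9],
    [-0.7, 0.1, -1.6],
    [-1.56, 0.38, -2.36],
    [-1.56, 0.38, -2.36],
    [-1.56, 0.38, -2.36],
    [0, 0, 0]
  ],
  "turn": [
    [0, 0, 0],
    [0, 0, 0],
    [0, 0, 0],
    [0, 0, 0],
    [0, 0, 0],
    [0, 0, 0]
  ]
}}

```text
time_s: 19.88
position: [0.3873, -0.1999, 0.1357]
tool_rot: [[-0.809, 0.504, 0.303], [0.47, 0.864, -0.18], [-0.352, -0.003, -0.936]]
ft_force: [0.5, -1.0, -2.5]
grip_width: 0.0127
gripper_force: 108.0
```

```bash
cat >> h.py <<'E'
def tin(p,yaw):
    W=np.eye(4); W[:3,:3]=Ro.from_rotvec([0,0,np.radians(yaw)]).as_matrix(); W[:3,3]=p; return W@np.load("rel.npy")
def plane_tray(name="scene"):
    s=observe(); M=T(name,s); im,d=cams.get_image(name); r=cams.outline_of(name,"tray")
    if not r: print("no tray"); return
    P=cloud(name,d,M,r[0]["mask"]); zz=P[:,2]
    # lower layer = plate top
    best=None; rng=np.random.default_rng(0)
    for _ in range(400):
        a,b,c=P[rng.choice(len(P),3,False)]; n=np.cross(b-a,c-a)
        if np.linalg.norm(n)<1e-6: continue
        n/=np.linalg.norm(n); n*=np.sign(n[2])
        if n[2]<.85: continue
        k=abs((P-a)@n)<.002
        if best is None or k.sum()>best.sum(): best=k
    Q=P[best]; c=Q.mean(0); n=np.linalg.svd(Q-c)[2][2]; n*=np.sign(n[2]); print(name,"plate n",n,"tilt",np.degrees(np.arccos(n[2])),"c",c,len(Q),"/",len(P),cv2.minAreaRect(Q[:,:2].astype(np.float32)*1000))
E
python3 - <<'E'
from h import *
s=observe(); A=pose(s); print(A[:3,3],s["q"],s["time_s"],s["ft_force"],s["wrist_torque"],s["grip_width"])
F=tin(cool(-.26,0,.09),-11); plan(A,F); plane_tray(); plane_tray("top")
E
```

```text
[ 0.387 -0.2    0.136] [ -46.274    9.938  114.282    9.167   36.206 -112.538] 19.8833 [ 0.484 -0.993 -2.511] [ 0.227  0.444 -0.004] 0.012713745525991445
rows 13 dp cm [ 1.568  3.244 -0.397] turn [-0.009  0.001 -0.024]
scene plate n [0.    0.008 1.   ] tilt 0.4645541041389485 c [ 0.444 -0.224  0.121] 330 / 859 ((444.04412841796875, -230.91148376464844), (57.71404266357422, 179.4466552734375), 60.165313720703125)
no tray
```

The tray is held level. Transit to the chamber front.

Request:
{"name": "move_arm", "arguments": {
  "jaw": [1, 1, 1, 1, 1, 1, 1, 1, 1, 1, 1, 1],
  "dp": [
    [0.8, 1.6, -0.2],
    [1.57, 3.24, -0.4],
    [1.57, 3.24, -0.4],
    [1.57, 3.24, -0.4],
    [1.57, 3.24, -0.4],
    [1.57, 3.24, -0.4],
    [1.57, 3.24, -0.4],
    [1.57, 3.24, -0.4],
    [1.57, 3.24, -0.4],
    [1.57, 3.24, -0.4],
    [1.57, 3.24, -0.4],
    [1.57, 3.24, -0.4]
  ],
  "turn": [
    [-0.004, 0, -0.012],
    [-0.009, 0.001, -0.024],
    [-0.009, 0.001, -0.024],
    [-0.009, 0.001, -0.024],
    [-0.009, 0.001, -0.024],
    [-0.009, 0.001, -0.024],
    [-0.009, 0.001, -0.024],
    [-0.009, 0.001, -0.024],
    [-0.009, 0.001, -0.024],
    [-0.009, 0.001, -0.024],
    [-0.009, 0.001, -0.024],
    [-0.009, 0.001, -0.024]
  ]
}}

```text
time_s: 21.08
position: [0.355, 0.2163, 0.1114]
tool_rot: [[-0.918, 0.23, 0.322], [0.218, 0.973, -0.074], [-0.331, 0.003, -0.944]]
ft_force: [0.8, -0.7, -3.3]
grip_width: 0.0127
gripper_force: 108.1
```

Request:
{"name": "move_arm", "arguments": {
  "jaw": [1, 1, 1],
  "dp": [
    [1.57, 3.24, -0.4],
    [0.8, 1.6, -0.2],
    [0, 0, 0]
  ],
  "turn": [
    [-0.009, 0.001, -0.024],
    [-0.004, 0, -0.012],
    [0, 0, 0]
  ]
}}

```text
time_s: 21.33
position: [0.3419, 0.2698, 0.1092]
tool_rot: [[-0.927, 0.189, 0.325], [0.179, 0.982, -0.059], [-0.33, 0.003, -0.944]]
ft_force: [0.3, -1.4, -2.7]
grip_width: 0.0132
gripper_force: 108.2
```

Run:
```python
from h import *
s=observe(); A=pose(s); print(A[:3,3],s["q"],s["time_s"],s["grip_width"])
plane_tray(); lidangle("scene"); plane_tray("top")
F=tin(cool(-.26,0,.028),-11); plan(A,F); plan(F,tin(cool(-.108,0,.028),-11))
```

```text
[0.342 0.27  0.109] [ 30.04   16.085 111.045 -19.584  39.63  -35.335] 21.3333 0.013169365956493005
scene plate n [ 0.027 -0.003  1.   ] tilt 1.5806583083692842 c [0.401 0.264 0.094] 369 / 936 ((409.29144287109375, 257.5740051269531), (55.977962493896484, 176.8673858642578), 79.37779235839844)
scene lid (side,deg,n) [(1, np.float64(59.25), np.int64(293)), (-1, np.float64(65.25), np.int64(134))]
top plate n [ 0.036 -0.025  0.999] tilt 2.522108623929068 c [0.404 0.253 0.094] 197 / 690 ((419.28924560546875, 251.34097290039062), (56.77777099609375, 151.2745361328125), 78.43696594238281)
rows 2 dp cm [ 0.712 -0.103  2.881] turn [ 0.002 -0.008  0.002]
rows 4 dp cm [-3.567  0.014  1.311] turn [ 0.  0. -0.]
```

Request:
{"name": "move_arm", "arguments": {
  "jaw": [1, 1, 1, 1],
  "dp": [
    [0.7, -0.15, 2.8],
    [0.7, -0.15, 2.8],
    [0, 0, 0],
    [0, 0, 0]
  ],
  "turn": [
    [0.002, -0.008, 0.002],
    [0.002, -0.016, 0.002],
    [0, 0, 0],
    [0, 0, 0]
  ]
}}

```text
time_s: 21.92
position: [0.3483, 0.2627, 0.0527]
tool_rot: [[-0.917, 0.199, 0.345], [0.186, 0.98, -0.071], [-0.352, -0.001, -0.936]]
ft_force: [1.3, -0.2, -3.4]
grip_width: 0.0133
gripper_force: 108.4
```

```bash
cat >> h.py <<'E'
def tray_in_cooler(name="scene",zt=None):
    s=observe(); M=T(name,s); im,d=cams.get_image(name); r=cams.outline_of(name,"tray")
    P=cloud(name,d,M,r[0]["mask"])-C; L=np.c_[P@AX,P@AY,P[:,2]]
    print(name,"cooler-frame pct",np.percentile(L,[1,50,99],axis=0).tolist())
    return im
E
python3 - <<'E'
from h import *
s=observe(); A=pose(s); print(A[:3,3],s["q"],s["time_s"],s["grip_width"])
plane_tray(); print(C); tray_in_cooler()
F=tin(cool(-.26,0,.030),-11); plan(A,F); plan(F,tin(cool(-.108,0,.030),-11))
E
```

```text
[0.348 0.263 0.053] [ 29.384  22.895 115.668 -28.799  28.641 -25.238] 21.9167 0.01333612664589234
scene plate n [-0.011 -0.018  1.   ] tilt 1.2078056124483767 c [0.408 0.255 0.038] 319 / 844 ((415.0973815917969, 250.0218505859375), (55.823875427246094, 177.38453674316406), 79.23040771484375)
[0.602 0.216 0.   ]
scene cooler-frame pct [[-0.2697746435601312, -0.02594133383557053, 0.032248046781061135], [-0.1859074979931095, 0.004043929767797104, 0.04149313395163068], [-0.10195667912390935, 0.027075984008422278, 0.07053357484633657]]
rows 1 dp cm [ 0.195  0.384 -0.01 ] turn [-0.003  0.008 -0.004]
rows 4 dp cm [-3.567  0.014  1.311] turn [ 0.  0. -0.]
```

Tray level, centred within 2 mm, bottom at 30 mm. I'll insert most of the way and then check.

Request:
{"name": "move_arm", "arguments": {
  "jaw": [1, 1, 1, 1, 1, 1],
  "dp": [
    [-1.87, 0.06, 0.7],
    [-2.34, 0.06, 0.88],
    [-2.34, 0.04, 0.88],
    [-2.34, 0.02, 0.88],
    [-2.34, 0.02, 0.88],
    [0, 0, 0]
  ],
  "turn": [
    [0, 0, 0],
    [0, 0, 0],
    [0, 0, 0],
    [0, 0, 0],
    [0, 0, 0],
    [0, 0, 0]
  ]
}}

```text
time_s: 22.62
position: [0.4715, 0.2417, 0.0557]
tool_rot: [[-0.914, 0.2, 0.354], [0.188, 0.98, -0.067], [-0.36, 0.005, -0.933]]
ft_force: [0.6, 0.3, -3.5]
grip_width: 0.0132
gripper_force: 108.5
```

Run:
```python
from h import *
s=observe(); A=pose(s); print(A,s["q"],s["time_s"],s["ft_force"],s["grip_width"])
q=A[:3,3]-C; print("TCP cooler",q@AX,q@AY,q[2],"AX in tool",A[:3,:3].T@AX)
plane_tray(); im=tray_in_cooler(); plane_tray("top"); lidangle("scene")
cv2.imwrite("pics/s7.png",im[170:320,320:470,::-1].repeat(4,0).repeat(4,1))
```

```text
[[-0.914  0.2    0.354  0.471]
 [ 0.188  0.98  -0.067  0.242]
 [-0.36   0.005 -0.933  0.056]
 [ 0.     0.     0.     1.   ]] [ 19.447  27.76  103.695 -20.154  31.689 -43.34 ] 22.6167 [ 0.615  0.299 -3.516] 0.013222035439143076
TCP cooler -0.1332873292184161 0.0006835043142770329 0.0557200146689948 AX in tool [-0.933  0.009  0.36 ]
scene plate n [0.012 0.008 1.   ] tilt 0.8323456984178652 c [0.488 0.243 0.041] 118 / 266 ((477.72735595703125, 242.27328491210938), (53.36687469482422, 57.07040786743164), 76.6715087890625)
scene cooler-frame pct [[-0.15843879570122552, -0.025223902754680866, 0.02764697368729299], [-0.12295626844602328, 0.006304104970780471, 0.041225999472349395], [-0.10133856872115042, 0.02840324815523526, 0.07348854704240972]]
top plate n [-0.035  0.012  0.999] tilt 2.1134408749714977 c [0.526 0.228 0.04 ] 163 / 575 ((539.1004028320312, 227.76837158203125), (57.4111328125, 136.49009704589844), 80.16438293457031)
scene lid (side,deg,n) [(1, np.float64(59.75), np.int64(288)), (-1, np.float64(65.25), np.int64(130))]
```

View pics/s7.png

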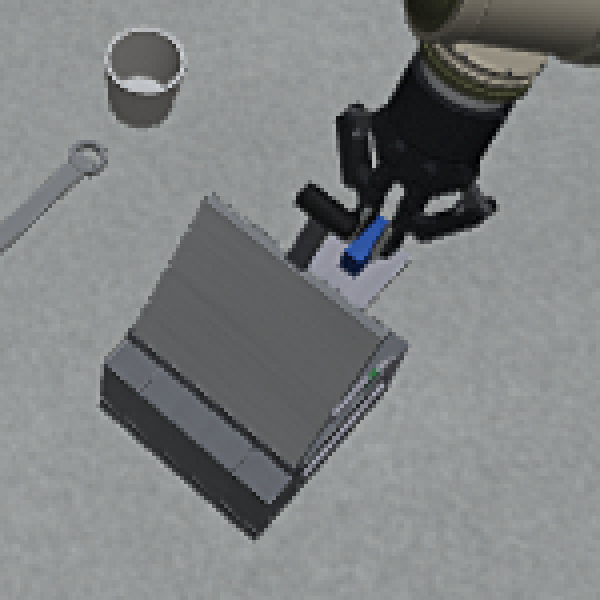

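The tray goes in under the open lid, with the blue handle held at (365,245) and clear of the lid grip. I'll push the last 23 mm and lower it.

Request:
{"name": "move_arm", "arguments": {
  "jaw": [1, 1, 1, 1, 1, 1],
  "dp": [
    [-1.07, 0, 0.41],
    [-1.07, 0, 0.41],
    [0, 0, 0],
    [0.18, 0, 0.47],
    [0.18, 0, 0.47],
    [0, 0, 0]
  ],
  "turn": [
    [0, 0, 0],
    [0, 0, 0],
    [0, 0, 0],
    [0, 0, 0],
    [0, 0, 0],
    [0, 0, 0]
  ]
}}

```text
time_s: 23.47
position: [0.4881, 0.2374, 0.0423]
tool_rot: [[-0.917, 0.198, 0.346], [0.185, 0.98, -0.069], [-0.353, 0.001, -0.936]]
ft_force: [-0.6, 0.3, -3.6]
grip_width: 0.0125
gripper_force: 108.4
```

Run:
```python
from h import *
s=observe(); A=pose(s); print(A[:3,:3],s["q"],s["time_s"],s["ft_force"],s["grip_width"])
q=A[:3,3]-C; print("TCP cooler",q@AX,q@AY,q[2])
plane_tray(); im=tray_in_cooler()
```

```text
[[-0.917  0.198  0.346]
 [ 0.185  0.98  -0.069]
 [-0.353  0.001 -0.936]] [ 18.238  29.972 102.287 -19.693  31.058 -44.914] 23.4667 [-0.574  0.309 -3.583] 0.012488039698672624
TCP cooler -0.11621249946345381 -0.00033592141442673196 0.0423260456979368
scene plate n [-0.007  0.005  1.   ] tilt 0.5186222784273112 c [0.488 0.249 0.027] 43 / 155 ((490.9360046386719, 243.18243408203125), (32.625648498535156, 52.495182037353516), 13.695913314819336)
scene cooler-frame pct [[-0.10595103329524139, -0.07034649690346509, 0.02614996755606758], [0.014875801157709465, 0.003480364919157619, 0.15921505713530504], [0.053900548524746995, 0.07268536756281894, 0.24980561781716654]]
```

Request:
{"name": "move_arm", "arguments": {
  "jaw": [1, 1, 1, 1, 1],
  "dp": [
    [-0.47, 0, 0.18],
    [0, 0, 0],
    [0.07, 0, 0.19],
    [0, 0, 0],
    [0, 0, 0]
  ],
  "turn": [
    [0, 0, 0],
    [0, 0, 0],
    [0, 0, 0],
    [0, 0, 0],
    [0, 0, 0]
  ]
}}

```text
time_s: 24.08
position: [0.4945, 0.2366, 0.0419]
tool_rot: [[-0.916, 0.198, 0.35], [0.186, 0.98, -0.068], [-0.356, 0.003, -0.934]]
ft_force: [1.3, -0.2, -0.4]
grip_width: 0.0132
gripper_force: 108.9
```

Run:
```python
from h import *
s=observe(); A=pose(s); print(s["time_s"],s["ft_force"],s["wrist_torque"])
q=A[:3,3]-C; print("TCP cooler",q@AX,q@AY,q[2])
im=blob("top","tray_handle",.055,.01); blob("scene","tray_handle",.055,.006)
M=T("top"); im,d=cams.get_image("top"); 
P=cloud("top",d,M)-C; L=np.c_[P@AX,P@AY,P[:,2]]; m=(abs(L[:,1])<.035)&(L[:,0]>-.16)&(L[:,0]<-.06)&(L[:,2]>.015)&(L[:,2]<.04); print(m.sum(),np.percentile(L[m],[2,50,98],axis=0))
M=T("scene"); im,d=cams.get_image("scene"); 
P=cloud("scene",d,M)-C; L=np.c_[P@AX,P@AY,P[:,2]]; m=(abs(L[:,1])<.035)&(L[:,0]>-.18)&(L[:,0]<-.085)&(L[:,2]>.018)&(L[:,2]<.04); print(m.sum(),np.percentile(L[m],[2,50,98],axis=0))
```

```text
24.0833 [ 1.289 -0.235 -0.42 ] [-0.082  0.164  0.008]
TCP cooler -0.10973708921436835 0.00010281041636070465 0.041946314996169
top tray_handle 0.84  zmax 0.060008162397530596
  top n 92 zmean 0.053796968473546466 ((552.6712646484375, 219.65281677246094), (38.032630920410156, 113.62866973876953), 82.30287170410156)
scene tray_handle 0.19  zmax 0.1541578194503257
  top n 105 zmean 0.05577517327539871 ((727.02587890625, -191.10418701171875), (125.14796447753906, 265.78515625), 43.77939224243164)
169 [[-0.104 -0.031  0.018]
 [-0.078 -0.005  0.027]
 [-0.061  0.032  0.035]]
56 [[-0.132 -0.026  0.023]
 [-0.114  0.02   0.027]
 [-0.106  0.029  0.031]]
```

Force shows the tray resting on the floor, centre at x ≈ -0.045, y ≈ 0. Release and back off.

Request:
{"name": "move_arm", "arguments": {
  "jaw": [4, 4, 4, 4, 4, 4, 4, 4, 4, 4],
  "dp": [
    [0, 0, 0],
    [0, 0, 0],
    [0, 0, 0],
    [0, 0, -1],
    [0, 0, -2],
    [0, 0, -3],
    [0, 0, -3],
    [0, 0, -3],
    [0, 0, -3],
    [0, 0, 0]
  ],
  "turn": [
    [0, 0, 0],
    [0, 0, 0],
    [0, 0, 0],
    [0, 0, 0],
    [0, 0, 0],
    [0, 0, 0],
    [0, 0, 0],
    [0, 0, 0],
    [0, 0, 0],
    [0, 0, 0]
  ]
}}

```text
time_s: 25.22
position: [0.4415, 0.248, 0.1875]
tool_rot: [[-0.914, 0.196, 0.356], [0.185, 0.981, -0.065], [-0.362, 0.007, -0.932]]
ft_force: [0.9, 0.5, 0.4]
grip_width: 0.0399
gripper_force: 0.0
```

Run:
```python
from h import *
s=observe(); A=pose(s); print(A[:3,3],s["time_s"],s["ft_force"],s["gripper_force"])
lidangle("scene"); lidangle("top")
for n in ("wrist","scene","top"):
    M=T(n); im,d=cams.get_image(n)
    P=cloud(n,d,M)-C; L=np.c_[P@AX,P@AY,P[:,2]]; m=(abs(L[:,1])<.04)&(L[:,0]>-.18)&(L[:,0]<-.085)&(L[:,2]>.022)&(L[:,2]<.034)
    if m.sum()>10: print(n,m.sum(),np.percentile(L[m],[1,50,99],axis=0).tolist(),cv2.minAreaRect(L[m][:,:2].astype(np.float32)*1000))
    m=(abs(L[:,1])<.04)&(L[:,0]>-.18)&(L[:,0]<-.06)&(L[:,2]>.048)&(L[:,2]<.06)
    if m.sum()>10: print("  handle",m.sum(),np.percentile(L[m],[1,50,99],axis=0).tolist())
    if n=="wrist": cv2.imwrite("pics/w8.png",im[:,:,::-1])
for q in ["crucible","wash_bottle","amber_jar","beaker","wrench","firebrick","dish"]:
    r=cams.mark_of("top",q)
    if r: print(q,round(r[0]["p"],2),np.array(r[0]["location"])*[640,400])
```

```text
[0.442 0.248 0.188] 25.2167 [0.863 0.527 0.383] 0.0
scene lid (side,deg,n) [(1, np.float64(59.25), np.int64(286)), (-1, np.float64(65.75), np.int64(124))]
top lid (side,deg,n) [(1, np.float64(59.25), np.int64(98)), (-1, np.float64(65.25), np.int64(33))]
wrist 1803 [[-0.13623669359737076, -0.027900712010631806, 0.023074709434062278], [-0.11684932643532399, 0.0006223146940671566, 0.028276808593824476], [-0.08581747133850315, 0.0271877628264648, 0.031522866316792846]] ((-110.73059844970703, -0.36303138732910156), (56.157936096191406, 51.39054870605469), 89.87045288085938)
  handle 678 [[-0.13326900657979615, -0.008201202206646266, 0.04863386167122603], [-0.11496029353265758, -0.00043964907725598364, 0.055118490592825295], [-0.08970882022345894, 0.007271120922492335, 0.056534052630056834]]
scene 102 [[-0.13532815257350195, -0.025602711262847532, 0.02354414555843995], [-0.12028290552927938, 0.011670576716829098, 0.0272581657776082], [-0.10575477907886603, 0.028910204616289962, 0.030796402386298626]] ((-121.08208465576172, 1.5455608367919922), (54.472713470458984, 31.309314727783203), 88.7
[... 248 characters left out ...]
80944531908, -0.028562633990004797, 0.022494821191309376], [-0.11154138358317639, -0.00946788680862572, 0.02743630683764864], [-0.08570392915082466, 0.027872947786578294, 0.033450568518098966]] ((-110.93978118896484, -0.04842185974121094), (57.26122283935547, 51.032127380371094), 89.06697082519531)
  handle 50 [[-0.1320832903788719, -0.008406105951301255, 0.048173510428994155], [-0.1112536864765448, -0.0016811483464618077, 0.05360131650550437], [-0.0750814358040478, 0.023677033866814832, 0.05963947765620677]]
crucible 0.83 [298.816 244.32 ]
wash_bottle 0.83 [300.672 174.2  ]
amber_jar 0.65 [443.904 215.92 ]
beaker 0.83 [159.616 239.92 ]
wrench 0.48 [307.584 208.68 ]
dish 0.66 [384.32 159.8 ]
```

View pics/w8.png

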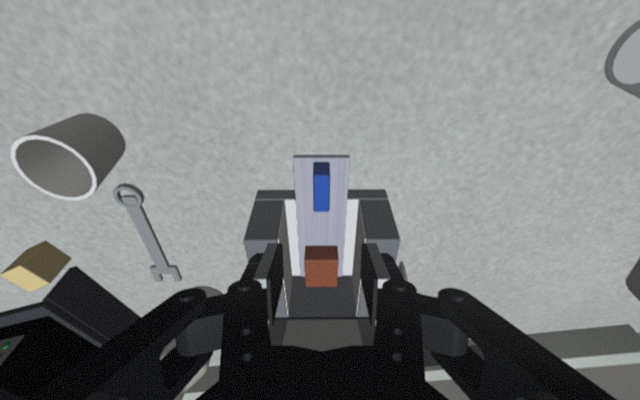

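The tray lies centred in the chamber, with the block (321,266) at the back and the blue handle (321,188) out of the front. Its centre is at x ≈ -0.046, y ≈ 0, the lid is at 59°, and the bystanders are in place. I'll hand it in.

```bash
python3 -c "
from rig import ticket
print(ticket.close_job())"
```

```text
the job is handed in; nothing more can be done
None
```

I handed the job in at about 25 s with the lid released at 59°. The tray lies flat and centred in the chamber, about 6 mm from the back wall, with the block at the back and the handle out of the front. No bystander was seen to move, though the network missed the firebrick in the last check and the hand-in gave no verdict.

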